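# Take the bore of a jar's mouth for a new cork, then refill and close the jar

### The arm

A 6-joint arm with a two-finger parallel gripper is mounted at the origin on the work surface. World frame = base frame: x ahead of the robot, y to its left, z up, the work surface at z = 0. Lengths are in m, angles in rad, forces in N, time in s.
With the tool pointing down it reaches from about 0.35 to 0.975 m from the base axis. Payload 4.9 kg.
Tool frame: the origin (TCP) lies midway between the tips of the shut fingers; the grasp point (between the pads) lies 19 mm behind it; z points along the fingers, y is the direction in which the jaws open and shut (so a half turn about z gives the same grasp; the last joint's range is limited). The gripper opens to 85 mm and grips with 20 to 120 N. Pads are 22 mm wide; open, the fingers measure 114 mm over their backs; the gripper's body (76 mm by 85 mm) begins 54 mm behind the grasp point. The pads swing forward as they close: fully open they stand 13 mm farther back than shut.
Start: joints at [1.207, 0.053, 1.613, -0, 1.476, -0.119], TCP at [0.151, 0.606, 0.231] pointing down, gripper open.
Joint ranges: [-3.01, 3.01], [-1.01, 2.22], [0.06, 2.58], [-1.02, 4.17], [0.09, 2.62], [-3.14, 3.14]. Speed limits (rad/s): [2.57, 2.57, 3.14, 3.14, 3.14, 3.14].

### API

Orientations are given as a unit quaternion [w, x, y, z].
In Python, from plant import state, grab_frame, camera_info, job_done, cut_out gives the robot as it stands.
- The arm moves only by the tool step_arm, never from a script. Its argument "moves" is a list of rows, each a list of 7 numbers: the shift along the tool's x, y, z in m, then the turn, a rotation vector about the tool's x, y, z in rad, then the finger opening in m, from 0 to 0.0854. A call has 1 to 8 rows; each row shifts and turns the commanded pose from where the row before left it, along the tool's axes as they then stand; what a row does not reach is not made up. A row lasts 1/10 s, in which the tool goes at most 50 mm and 8.59 degrees, less where a joint would pass 70% of its speed; a pose out of reach is approached as far as the arm can. A call is refused whole if a number of a shift passes 0.05 or a number of a turn 0.15, either way. A call with a gripper value outside its range is refused whole. The fingers move at their own pace and stop on an object; the grip force is fixed at half the most. Time passes only in rows, so rows that do not move let the fingers close. It gives the time, the measured TCP pose, the force and the opening at its end, in the units of the state.
- state(): the state, without advancing time (a new reading comes with each control period).
- grab_frame(name): name is "scene" or "side" or "wrist"; returns (picture, depth): 480x640x3 uint8, red, green, blue; 480x640 float32, m along the optical axis (not along the pixel's ray), 0 where there is no reading.
- camera_info(name): a dict with "intrinsics" (3x3 intrinsics, pixels), "world_from_camera" (4x4, takes a point from camera to world coordinates). Camera axes: x right, y down, z forward; pixel columns grow to the right and rows downward; lengths in m; the calibration is good to about 2 mm. A picture is of the moment at which its call begins: read the wrist's pose just before it. camera_info takes no time and is no camera call; for the wrist camera it gives the pose at the moment of the call.
- job_done(): hands the job in, once; it reports no verdict.
Trained networks look in the newest picture that a camera, given by its name, has taken for a name from the list of things; names that differ only in an ending like _2 or _b are one class to them, and where a whole thing is asked for, a point or a joint stands for the part that bears it (a point fixed in the world has none). Each returns a list of dicts, best first, with "conf" (0 to 1); they miss things now and then, are a little off and sometimes report something else, mostly with a low value. They report only what shows in the picture. A call takes as long as a camera call. They do not tell look-alikes from the thing itself.
- cut_out(camera, query): "mask" (480x640 bool, what is visible of it) and "point" ([column, row] in pixels, amid what is visible of it).
The state is a dict: "time": time; "joint_pos": joint angles; "joint_vel": joint speeds; "joint_efforts": joint torques, N m; "tool_pos": TCP position; "tool_rot": TCP orientation; "contact_force": force on the tool from outside, world axes, zero at the start; "ft_torque": the same for the moment, N m; "gripper_width": opening from 0.0 (shut) to 1.0 (fully open).
Only numpy, scipy, OpenCV 4.12 (cv2) and the standard library are available. Lean on these libraries where they do the work, as an engineer would, in place of code of your own. Each camera call takes 0.05 s, during which the arm holds its last target.

### The job

The jar needs a new inner cork, so first take the size of its mouth: stand the telescoping gauge upright and centred in the jar with its stop disc on the rim, turn its red lock knob back (anticlockwise) at least three quarters of its travel so that the plungers spring out against the glass, turn the knob forward again to lock it, then lift it out and stand it back in the green cup of the drying rack, still locked at that size. Then put every palm-sugar lump into the jar and close it: set the orange lid straight on the neck, turn it back (anticlockwise) until the thread drops in, and screw it forward (clockwise) fully home. Leave the steel bowl and the ceramic spoon where they are.

Things in the scene. Friction and masses are not known exactly. Their poses are not given: they have to be found in the camera images.
- gauge: telescoping bore gauge, 0.3 kg, standing head down in the rack's green cup. Origin on its axis at the underside of its stop disc (68 mm across, 4 mm thick); z up along the handle, y along the plungers. From the origin: round handle 12 mm thick z 4 to 44 mm, red lock knob z 44 to 68, head down to z -18 (32 mm across when shut). Set on a rim it stands by itself; in yaw only friction holds it (0.04 N m, more when pressed down)
- gauge_grip (a point): middle of the gauge's red knob, on the axis, 58 mm above the underside of the stop disc; the gauge may be held and carried by the knob
- lock_knob (a joint): red flat-sided bar on the gauge's top, 30 mm long, 14 thick, 48 to 68 mm above the underside of the disc, turning about the gauge's axis. rad: 0 = locked (start), bar along the gauge's x axis, white line at the +x end; grows anticlockwise from above to 1.2 = fully free; least -0.1. Plungers are free above about 0.5. Takes 0.03 N m to free, less to lock; stays where it is left
- tip_a (a point): outer tip of the brass plunger on the gauge's +y side, 12 mm below the disc. Both plungers start pushed in and locked, 32 mm over their tips, and spring out with about 1 N to at most 54 mm
- tip_b (a point): outer tip of the plunger on the gauge's -y side; the distance between the two tips is the size that the gauge holds
- cup_mouth (a point): centre of the mouth of the green round cup on the side of the white drying rack, at its rim, 95 mm above the counter; cup 58 mm wide inside, 64 outside; the gauge's disc rests on its rim. The rack (fixed) is 75 mm high beside the cup; its plates, 195 mm high, stand over 150 mm away from the cup's centre
- jar: clear glass jar fixed in a rubber foot, 86 mm across, 98 mm high to the rim; inside 78 mm wide, floor 9 mm up; neck 24 mm high, 45 mm wide inside, 53 outside. Origin at the centre of its underside, z up
- jar_mouth (a point): centre of the jar's mouth at the height of its rim, 98 mm above the counter
- thread_start (a point): upper start of one of the four thread ridges outside the neck, on the jar's +x side, 4 mm below the rim; the others start 90, 180, 270 degrees on. The ridges stand out to 62 mm across and run down clockwise (right-hand thread), 6 mm per quarter turn, over 150 degrees each; 50 degrees on, each has a stop rib, 2 mm high, on its back
- lid: orange screw lid, 90 g, 71 mm across, right way up on the counter. Origin at the centre of its lower edge, z up; top plate z 14.5 to 18.5 mm. About 1.5 mm of play on the neck. Put on at random it rests on the thread with its origin 4 to 10 mm below the rim. Screwed home, its plate lies on the rim and its origin is 14.5 mm below the rim
- lid_bar (a point): middle of the flat-sided grip bar on the lid, along the lid's x axis: 44 mm long, 14 thick, 20 high (z 18.5 to 38.5 mm in the lid's frame)
- lid_lug (a point): one of four lugs (8 mm wide, 3 high) inside the lid's lower edge, on its +x side; others every 90 degrees. Turned clockwise too early they meet the stop ribs. Turned anticlockwise the lid climbs 6 mm per quarter turn and within 110 degrees drops 5 to 6 mm off the ridges' starts into the thread; 20 degrees further back the ribs stop it. Then about 90 degrees clockwise, sinking 6 mm per quarter turn, bring it home
- lump1: palm-sugar lump, a brown disc 28 mm across and 16 mm high, 16 g, lying flat on the chopping board (board 8 mm thick); origin at the centre of its underside, z up; it may be absent
- lump2: palm-sugar lump, a brown disc 28 mm across and 16 mm high, 16 g, lying flat on the chopping board (board 8 mm thick); origin at the centre of its underside, z up; it may be absent
- lump3: palm-sugar lump, a brown disc 28 mm across and 16 mm high, 16 g, lying flat on the chopping board (board 8 mm thick); origin at the centre of its underside, z up; it may be absent
- lump4: palm-sugar lump, a brown disc 28 mm across and 16 mm high, 16 g, lying flat on the chopping board (board 8 mm thick); origin at the centre of its underside, z up; it may be absent
- bowl: empty steel bowl 130 mm across and 50 mm high, not to be moved; origin at the centre of its underside
- spoon: white ceramic spoon 150 mm long lying on the counter, not to be moved; origin at its middle, underside
Things that resemble listed ones, but are neither listed nor needed, are in the scene too. Of the things that look like the lid, the smallest one is meant.

How it is judged:
By the outcome, as a careful person would: the job done as asked, in the order asked, and still so for the second after the job is handed in, with the robot touching nothing.
Of lump1, lump2, lump3, lump4 only 2 to 4 are there at a start; the rules pass over those that are not, and their reading is None.
At some moment in a run one of lump1, lump2, lump3, lump4 may be knocked a few centimetres aside while the robot is not near it.
It also fails if it takes over 210 s, if anything falls off the work surface, if the arm or the gripper's body presses on something with over 40 N, if the wrist force passes 120 N, or if a joint passes its speed limit or range.

## Working session

There is one attempt and no reset: what is moved stays moved. The work goes in short steps, Python scripts to look and compute and a tool call to move; the robot and the scene stay as the last step left them, time stands still between calls to the robot, and variables do not carry over. Pictures are saved under pics/ and viewed, and the job is handed in when it is done.

Besides the shell and the picture viewer there is one more tool, called as a command line: name --pt "numbers of a row" for each row, then --argument value for the rest. step_arm: Moves the arm, as the interface text tells. Its arguments: {"type":"object","properties":{"moves":{"type":"array"}},"required":["moves"]}

```bash
ls; mkdir -p pics; python3 - <<'E'
from plant import *
import cv2
s=state();print(s)
for n in ["scene","side","wrist"]:
    p,d=grab_frame(n); cv2.imwrite(f"pics/{n}0.png",p[:,:,::-1]); c=camera_info(n); print(n,c)
E
```

```text
pics
{'time': 0.0, 'joint_pos': array([ 1.20697195e+00,  5.33674048e-02,  1.61430931e+00, -3.17926054e-06,
        1.47600468e+00, -1.18973140e-01]), 'joint_vel': array([-1.97868337e-03, -4.67900784e-04, -1.43985089e-03,  8.38733202e-05,
       -4.22560975e-04,  9.14625578e-04]), 'joint_efforts': array([-1.75155146e-03, -3.93661094e+01, -3.70183611e+01, -1.90007281e-04,
        6.93278213e-03,  2.87763434e-06]), 'tool_pos': array([0.15126549, 0.60576831, 0.23004734]), 'tool_rot': array([-2.48131636e-04,  1.22119812e-01,  9.92514816e-01, -1.01446583e-03]), 'contact_force': array([-0.10264692, -0.48905812, -0.2219393 ]), 'ft_torque': array([-0.02554027, -0.01376134,  0.04403627]), 'gripper_width': 1.0011744006876921}
scene {'intrinsics': array([[560.96313335,   0.        , 317.82840032],
       [  0.        , 560.96313335, 237.40758123],
       [  0.        ,   0.        ,   1.        ]]), 'world_from_camera': array([[ 0.81846012,  0.46007692, -0.34416895,  0.91015344],
       [ 0.57432651, -0.63790813,  0.51305192, -0.60699966],
       [ 0.01649518, -0.61757789, -0.78633674,  0.942179
[... 252 characters left out ...]
om_camera': array([[ 0.99233857, -0.08461835,  0.09002167,  0.49007383],
       [-0.12352389, -0.69398349,  0.7093157 , -0.68176924],
       [ 0.00245243, -0.71500115, -0.69911897,  0.74206678],
       [ 0.        ,  0.        ,  0.        ,  1.        ]])}
wrist {'intrinsics': array([[372.86209638,   0.        , 318.42235955],
       [  0.        , 372.86209638, 244.22807221],
       [  0.        ,   0.        ,   1.        ]]), 'world_from_camera': array([[ 0.24374574,  0.91742533,  0.31451357,  0.07053968],
       [ 0.96983644, -0.22980299, -0.08128876,  0.62767207],
       [-0.00230021,  0.32484051, -0.94576601,  0.37282001],
       [ 0.        ,  0.        ,  0.        ,  1.        ]])}
```

View pics/scene0.png

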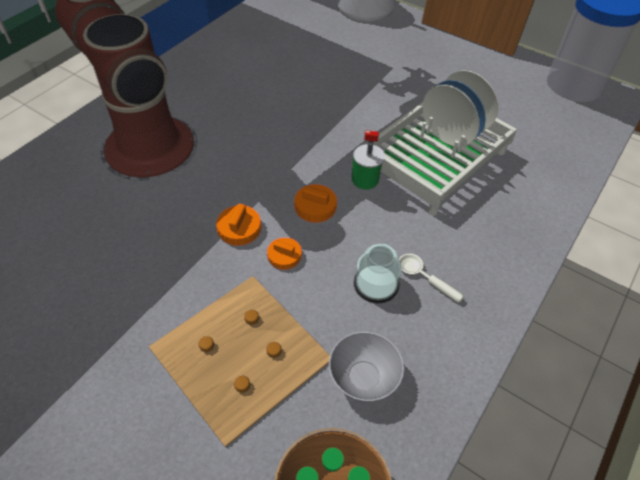

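View pics/side0.png

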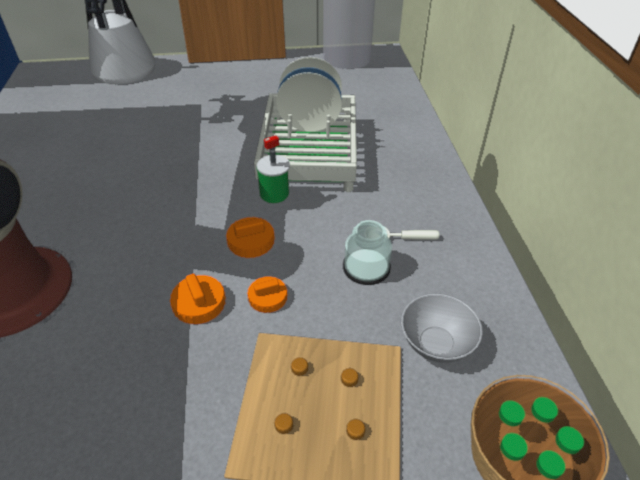

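View pics/wrist0.png

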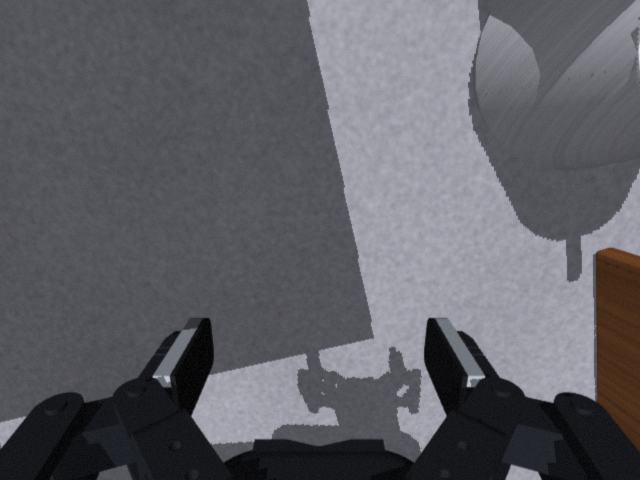

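Scene: gauge with red knob at (371,137) in the green cup (366,170). Jar at (378,275). Lid look-alikes are at (285,253), the smallest, plus (239,224) and (316,203), both larger. Lumps are on the board at (251,317), (206,344), (274,349) and (242,384). The wooden bowl (333,470) holds green discs, not needed.

```bash
cat > h.py <<'E'
from plant import *
import numpy as np, cv2
from scipy.spatial.transform import Rotation as R
def cloud(n,d,m):
    c=camera_info(n) if not isinstance(n,tuple) else n[1]
    K=c["intrinsics"];T=c["world_from_camera"]
    v,u=np.nonzero(m&(d>0)); z=d[v,u]
    P=np.stack([(u-K[0,2])/K[0,0]*z,(v-K[1,2])/K[1,1]*z,z],1)
    return P@T[:3,:3].T+T[:3,3],u,v
def proj(c,P):
    K=c["intrinsics"];T=c["world_from_camera"]
    p=(np.atleast_2d(P)-T[:3,3])@T[:3,:3]; q=p@K.T
    return q[:,:2]/q[:,2:]
def ray(c,uv,z):
    K=c["intrinsics"];T=c["world_from_camera"]
    r=T[:3,:3]@np.array([(uv[0]-K[0,2])/K[0,0],(uv[1]-K[1,2])/K[1,1],1]); o=T[:3,3]
    return o+r*(z-o[2])/r[2]
def circ(xy):
    A=np.c_[2*xy,np.ones(len(xy))]; s=np.linalg.lstsq(A,(xy**2).sum(1),rcond=None)[0]
    return s[:2],np.sqrt(s[2]+s[0]**2+s[1]**2)
def save(n,p): cv2.imwrite(f"pics/{n}.png",p[:,:,::-1])
E
python3 - <<'E'
from h import *
for n in ["scene","side"]:
    p,d=grab_frame(n)
    for q in ["gauge","lid","lump1","jar","gauge_grip"]:
        for r in cut_out(n,q):
            P,u,v=cloud(n,d,r["mask"])
            if len(P)==0: print(n,q,r["point"]);continue
            zt=np.percentile(P[:,2],95); top=P[P[:,2]>zt-.006]
            e=(top[:,:2].max(0)+top[:,:2].min(0))/2
            print(n,q,round(r["conf"],2),np.round(r["point"]),r["mask"].sum(),"med",np.round(np.median(P,0),3),"ztop %.3f"%zt,"topmid",np.round(e,3),"ext",np.round(np.percentile(P,98,0)-np.percentile(P,2,0),3))
print(state()["time"])
E
```

```text
scene gauge 0.79 [366. 154.] 677 med [0.501 0.19  0.099] ztop 0.161 topmid [0.501 0.192] ext [0.059 0.06  0.068]
scene gauge 0.74 [208. 341.] 199 med [ 0.483 -0.325  0.022] ztop 0.025 topmid [ 0.48  -0.324] ext [0.024 0.024 0.016]
scene lid 0.92 [315. 202.] 1383 med [0.451 0.065 0.024] ztop 0.050 topmid [0.441 0.075] ext [0.086 0.089 0.051]
scene lid 0.75 [280. 253.] 877 med [ 0.474 -0.081  0.018] ztop 0.038 topmid [ 0.468 -0.075] ext [0.064 0.064 0.037]
scene lid 0.57 [236. 225.] 1444 med [ 0.356 -0.081  0.023] ztop 0.050 topmid [ 0.347 -0.073] ext [0.085 0.085 0.048]
scene lid 0.37 [377. 273.] 2218 med [ 0.667 -0.043  0.061] ztop 0.096 topmid [ 0.66 -0.02] ext [0.078 0.082 0.096]
scene lump1 0.71 [276. 348.] 169 med [ 0.59  -0.263  0.022] ztop 0.025 topmid [ 0.589 -0.262] ext [0.022 0.024 0.012]
scene lump1 0.61 [252. 318.] 181 med [ 0.514 -0.235  0.022] ztop 0.025 topmid [ 0.513 -0.233] ext [0.024 0.024 0.016]
scene lump1 0.59 [367. 367.] 4140 med [ 0.741 -0.191  0.019] ztop 0.049 topmid [ 0.745 -0.203] ext [0.116 0.113 0.05 ]
scene lump1 0.57 [239. 384.] 226 med [ 0.585 -0.347  0
[... 1118 characters left out ...]
0.81 [283. 423.] 331 med [ 0.479 -0.328  0.024] ztop 0.027 topmid [ 0.48  -0.325] ext [0.025 0.024 0.015]
side lump1 0.69 [353. 428.] 321 med [ 0.581 -0.349  0.024] ztop 0.027 topmid [ 0.582 -0.346] ext [0.025 0.025 0.014]
side lump1 0.64 [349. 376.] 265 med [ 0.586 -0.266  0.024] ztop 0.027 topmid [ 0.586 -0.263] ext [0.024 0.024 0.015]
side jar 0.84 [369. 258.] 2544 med [ 0.655 -0.046  0.063] ztop 0.098 topmid [ 0.659 -0.022] ext [0.079 0.082 0.095]
side gauge_grip 0.79 [270. 159.] 788 med [0.5   0.19  0.101] ztop 0.164 topmid [0.498 0.193] ext [0.059 0.21  0.115]
side gauge_grip 0.19 [265. 294.] 1175 med [ 0.468 -0.083  0.02 ] ztop 0.040 topmid [ 0.468 -0.073] ext [0.065 0.065 0.038]
0.75
```

```bash
cat >> h.py <<'E'
def plan(pos,jaw_deg,quiet=False):
    """tool shift (current tool axes) and yaw turn about tool z to reach pos with jaw(y) axis at world angle"""
    s=state();q=s["tool_rot"];Rt=R.from_quat([q[1],q[2],q[3],q[0]]).as_matrix()
    d=Rt.T@(np.array(pos)-s["tool_pos"])
    y=Rt[:,1];cur=np.degrees(np.arctan2(y[1],y[0]))
    dj=(jaw_deg-cur+90)%180-90
    tilt=np.degrees(np.arccos(-Rt[2,2]))
    # target down pose with that jaw, full rotvec
    a=np.radians(cur+dj);Y=np.array([np.cos(a),np.sin(a),0]);Z=np.array([0,0,-1.]);X=np.cross(Y,Z)
    rv=R.from_matrix(Rt.T@np.stack([X,Y,Z],1)).as_rotvec()
    print("t %.2f tcp"%s["time"],np.round(s["tool_pos"],4),"jaw %.1f tilt %.2f"%(cur,tilt),"shift mm",np.round(d*1000,1),"rv",np.round(rv,3),"q6 %.2f"%s["joint_pos"][5],"w %.3f"%(s["gripper_width"]),"F",np.round(s["contact_force"],1),"T",np.round(s["ft_torque"],2))
    # shift in axes after turning
    print("  shift in target axes mm",np.round(np.stack([X,Y,Z],1).T@(np.array(pos)-s["tool_pos"])*1000,1), "world d",np.round((np.array(pos)-s["tool_pos"])*1000,1))
E
python3 - <<'E'
from h import *
for n in ["scene","side"]:
    p,d=grab_frame(n)
    h=cv2.cvtColor(p,cv2.COLOR_RGB2HSV)
    red=((h[...,0]<6)|(h[...,0]>174))&(h[...,1]>150)&(h[...,2]>80)
    P,u,v=cloud(n,d,red); k=(np.hypot(P[:,0]-.5,P[:,1]-.19)<.04)&(P[:,2]>.13)
    P=P[k];t=P[P[:,2]>P[:,2].max()-.008]
    c=(t.max(0)+t.min(0))/2;w=np.linalg.svd(t[:,:2]-t[:,:2].mean(0))[2][0]
    print(n,k.sum(),len(t),P[:,2].max(),t.mean(0),c,"ang",np.degrees(np.arctan2(w[1],w[0])))
    uu=int(np.median(u[k]));vv=int(np.median(v[k]))
    a=p[vv-40:vv+60,uu-60:uu+60];save("knob_"+n,cv2.resize(a,None,fx=6,fy=6,interpolation=cv2.INTER_CUBIC))
    # jar rim
    m=np.zeros(d.shape,bool)
    P,u,v=cloud(n,d,d>0);k=(np.hypot(P[:,0]-.66,P[:,1]+.02)<.04)&(abs(P[:,2]-.097)<.003)
    print("rim",k.sum(),circ(P[k,:2]),np.median(P[k,2]))
    # lid bar
    for nm,x,y in [("small",.470,-.078),("mid",.441,.075)]:
        k=(np.hypot(P[:,0]-x,P[:,1]-y)<.035)&(P[:,2]>.034)&(P[:,2]<.07)
        t=P[k];w=np.linalg.svd(t[:,:2]-t[:,:2].mean(0))[2][0]
        print(nm,len(t),t.mean(0),(t.max(0)+t.min(0))/2,np.degrees(np.arctan2(w[1],w[0])))
plan([.5,.19,.29],0)
E
```

```text
scene 108 62 0.16435690984441675 [0.50194134 0.19214701 0.16060266] [0.50252975 0.19248771 0.16058189] ang 36.745078153013026
rim 188 (array([ 0.66004448, -0.02150775]), np.float64(0.02463951125502385)) 0.0965564268317185
small 119 [ 0.46904234 -0.07448337  0.03708596] [ 0.4683085  -0.07439817  0.03777371] 13.047420128752353
mid 277 [0.4441627  0.0724187  0.04606913] [0.44340024 0.07497561 0.04426116] 13.777598573393238
side 133 64 0.16664654174698423 [0.4996262  0.18976683 0.16250537] [0.49930033 0.19040931 0.16277505] ang -149.82841770832283
rim 241 (array([ 0.65905286, -0.02245335]), np.float64(0.025225945079159588)) 0.09759343667966047
small 184 [ 0.4673901  -0.07559079  0.03878329] [ 0.46779559 -0.07413911  0.03826804] -167.28192736429023
mid 379 [0.44111318 0.07086392 0.04723138] [0.44081168 0.07527075 0.04493978] -167.47000529065252
t 0.85 tcp [0.1515 0.6064 0.2313] jaw 76.0 tilt 0.00 shift mm [-439.  -319.5  -58.7] rv [ 0.    -0.     1.326] q6 -0.12 w 1.002 F [ 0.1  0.8 -0.5] T [ 0.05  0.02 -0.  ]
  shift in target axes mm [-416.4  348.5  -58.7] world d [ 348.5 -416.4   58.7]
```

```bash
python3 -c "
import cv2,numpy as np
a=cv2.imread('pics/knob_scene.png');b=cv2.imread('pics/knob_side.png');cv2.imwrite('pics/knob2.png',cv2.resize(np.hstack([a,b]),(800,333)))"
```

```text
(no output)
```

View pics/knob2.png

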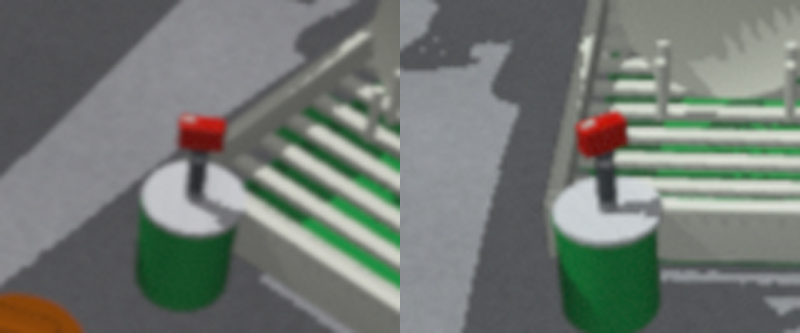

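The knob bar runs along about 33° world, with the white mark at its −x−y end (scene crop, left end). I'll approach with the jaw at −57° and first go above for a wrist view.

```bash
cat >> h.py <<'E'
def rows(pos,jaw_deg,g,n=None,half=True,vmax=.045):
    s=state();q=s["tool_rot"];Rt=R.from_quat([q[1],q[2],q[3],q[0]]).as_matrix()
    y=Rt[:,1];cur=np.degrees(np.arctan2(y[1],y[0]))
    dj=(jaw_deg-cur+90)%180-90 if half else (jaw_deg-cur+180)%360-180
    D=np.array(pos)-s["tool_pos"]
    m=max(int(np.ceil(np.linalg.norm(D)/vmax)),int(np.ceil(abs(dj)/8)),1); n=n or m
    a=np.radians(cur);Rt=None;out=[]
    for i in range(n):
        ai=a+np.radians(dj)*i/n
        Y=np.array([np.cos(ai),np.sin(ai),0]);Z=np.array([0,0,-1.]);X=np.cross(Y,Z)
        sh=np.stack([X,Y,Z],1).T@D/n
        out.append([round(float(x),4) for x in sh]+[0,0,round(float(-np.radians(dj)/n),3),g])
    print("t %.2f"%s["time"],np.round(s["tool_pos"],4),"jaw %.1f q6 %.2f w %.3f"%(cur,s["joint_pos"][5],s["gripper_width"]),"F",np.round(s["contact_force"],1),"n",n)
    for i in range(0,n,8): print(str(out[i:i+8]).replace(" ",""))
E
python3 -c "
from h import *
rows([.5,.19,.29],-57,.085,half=False)"
```

```text
t 0.85 [0.1515 0.6064 0.2313] jaw 76.0 q6 -0.12 w 1.002 F [ 0.1  0.8 -0.5] n 17
[[-0.0258,-0.0188,-0.0035,0,0,0.137,0.085],[-0.0281,-0.0151,-0.0035,0,0,0.137,0.085],[-0.0299,-0.0111,-0.0035,0,0,0.137,0.085],[-0.0312,-0.007,-0.0035,0,0,0.137,0.085],[-0.0318,-0.0026,-0.0035,0,0,0.137,0.085],[-0.0319,0.0017,-0.0035,0,0,0.137,0.085],[-0.0314,0.006,-0.0035,0,0,0.137,0.085],[-0.0303,0.0102,-0.0035,0,0,0.137,0.085]]
[[-0.0286,0.0143,-0.0035,0,0,0.137,0.085],[-0.0264,0.018,-0.0035,0,0,0.137,0.085],[-0.0237,0.0214,-0.0035,0,0,0.137,0.085],[-0.0205,0.0245,-0.0035,0,0,0.137,0.085],[-0.017,0.027,-0.0035,0,0,0.137,0.085],[-0.0132,0.0291,-0.0035,0,0,0.137,0.085],[-0.0091,0.0306,-0.0035,0,0,0.137,0.085],[-0.0048,0.0316,-0.0035,0,0,0.137,0.085]]
[[-0.0005,0.0319,-0.0035,0,0,0.137,0.085]]
```

step_arm --pt "-0.026 -0.019 -0.008 0 0 0.137 0.085" --pt "-0.028 -0.015 -0.008 0 0 0.137 0.085" --pt "-0.03 -0.011 -0.008 0 0 0.137 0.085" --pt "-0.031 -0.007 -0.008 0 0 0.137 0.085" --pt "-0.032 -0.003 -0.008 0 0 0.137 0.085" --pt "-0.032 0.002 -0.008 0 0 0.137 0.085" --pt "-0.031 0.006 -0.006 0 0 0.137 0.085" --pt "-0.03 0.01 -0.006 0 0 0.137 0.085"

```text
time: 1.65
tool_pos: [0.3155, 0.4094, 0.2919]
tool_rot: [0.0, 0.623, 0.782, 0.0]
contact_force: [0.6, 0.6, -0.2]
gripper_width: 0.995
```

step_arm --pt "-0.029 0.014 0 0 0 0.137 0.085" --pt "-0.026 0.018 0 0 0 0.137 0.085" --pt "-0.024 0.021 0 0 0 0.137 0.085" --pt "-0.02 0.025 0 0 0 0.137 0.085" --pt "-0.017 0.027 0 0 0 0.137 0.085" --pt "-0.013 0.029 0 0 0 0.137 0.085" --pt "-0.009 0.031 0 0 0 0.137 0.085" --pt "-0.005 0.032 0 0 0 0.137 0.085"

```text
time: 2.45
tool_pos: [0.4789, 0.2121, 0.2915]
tool_rot: [-0.0, 0.94, 0.342, 0.0]
contact_force: [0.5, 0.6, -0.3]
gripper_width: 0.995
```

step_arm --pt "0 0.032 0 0 0 0.137 0.085" --pt "0 0 0 0 0 0 0.085" --pt "0 0 0 0 0 0 0.085" --pt "0 0 0 0 0 0 0.085"

```text
time: 2.85
tool_pos: [0.4984, 0.1894, 0.2913]
tool_rot: [-0.0, 0.96, 0.281, -0.0]
contact_force: [-0.5, 0.8, 0.1]
gripper_width: 0.994
```

```bash
cat > knob.py <<'E'
from h import *
import sys
plan([.5,.19,.29],-57)
c=camera_info("wrist");p,d=grab_frame("wrist");save(sys.argv[1],p)
h=cv2.cvtColor(p,cv2.COLOR_RGB2HSV)
red=((h[...,0]<6)|(h[...,0]>174))&(h[...,1]>140)&(h[...,2]>70)
P,u,v=cloud(("w",c),d,red);z0=np.percentile(P[:,2],97)
k=P[:,2]>z0-.005;m=np.zeros(red.shape,np.uint8);m[v[k],u[k]]=1
m=cv2.morphologyEx(m,cv2.MORPH_CLOSE,np.ones((5,5)))
n,l,st,_=cv2.connectedComponentsWithStats(m);i=1+st[1:,4].argmax()
q=np.argwhere(l==i)[:,::-1]
T=np.array([ray(c,x,z0)for x in q])
r=cv2.minAreaRect((T[:,:2]*1e4).astype(np.float32))
w=np.linalg.svd(T[:,:2]-T[:,:2].mean(0))[2][0]
print("z0",z0,"n",len(q),"mean",T.mean(0),"rect c",np.array(r[0])/1e4,"size mm",np.array(r[1])/10,"rectang",r[2],"pca",np.degrees(np.arctan2(w[1],w[0])),"pix",q.mean(0))
E
python3 knob.py wk1
```

```text
t 2.85 tcp [0.4984 0.1894 0.2913] jaw -57.4 tilt 0.02 shift mm [1.6 0.4 1.3] rv [-0.    -0.    -0.007] q6 1.22 w 0.994 F [-0.5  0.8  0.1] T [-0.01  0.02  0.01]
  shift in target axes mm [1.6 0.4 1.3] world d [ 1.6  0.6 -1.3]
z0 0.16403720505006048 n 595 mean [0.50056094 0.19672412 0.16403721] rect c [0.4999603  0.19640432] size mm [29.59533081 12.66457596] rectang 26.624969482421875 pca -153.43306872566023 pix [312.8605042  226.97815126]
```

View pics/wk1.png

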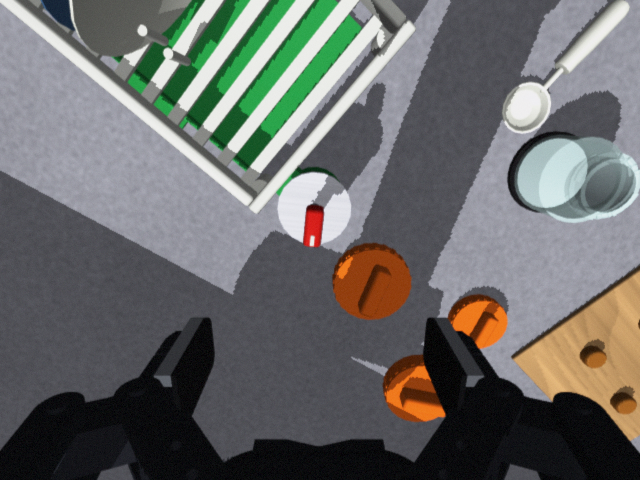

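```bash
cat > disc.py <<'E'
from h import *
import sys
x0,y0,zd=map(float,sys.argv[1:4]); rr=float(sys.argv[4]) if len(sys.argv)>4 else .034
for n in sys.argv[5].split(",") if len(sys.argv)>5 else ["scene","side","wrist"]:
    c=camera_info(n);p,d=grab_frame(n)
    h=cv2.cvtColor(p,cv2.COLOR_RGB2HSV)
    P,u,v=cloud((n,c),d,d>0)
    k=(np.hypot(P[:,0]-x0,P[:,1]-y0)<.055)&(abs(P[:,2]-zd)<.004)
    m=np.zeros(d.shape,np.uint8);m[v[k],u[k]]=255
    m=cv2.morphologyEx(m,cv2.MORPH_CLOSE,np.ones((3,3)))
    cs=cv2.findContours(m,cv2.RETR_EXTERNAL,cv2.CHAIN_APPROX_NONE)[0];cc=max(cs,key=cv2.contourArea)[:,0]
    T=np.array([ray(c,x,zd)for x in cc])[:,:2]
    from scipy.optimize import least_squares
    f=lambda s:np.hypot(T[:,0]-s[0],T[:,1]-s[1])-s[2]
    r=least_squares(f,[x0,y0,rr],loss="soft_l1",f_scale=.0007).x
    print(n,k.sum(),"z",np.median(P[k,2]),"centre",np.round(r,4))
E
python3 disc.py .5 .192 .099; python3 - <<'E'
from h import *
# rim from wrist
c=camera_info("wrist");p,d=grab_frame("wrist")
P,u,v=cloud(("w",c),d,d>0)
k=(np.hypot(P[:,0]-.66,P[:,1]+.02)<.06)&(abs(P[:,2]-.097)<.004)
print(k.sum(),circ(P[k,:2]))
for zt in (.008,):
    pass
for r in cut_out("wrist","lump1")[:6]:
    Q,_,_=cloud(("w",c),d,r["mask"]);print(r["conf"],r["point"],np.median(Q,0))
for r in cut_out("wrist","lid")[:3]:
    Q,_,_=cloud(("w",c),d,r["mask"]);print(r["conf"],r["point"],np.median(Q,0),(Q.max(0)+Q.min(0))/2)
E
```

```text
scene 475 z 0.09795657949051484 centre [0.4999 0.1914 0.0326]
side 502 z 0.10044708830323029 centre [0.4983 0.1924 0.0337]
wrist 3449 z 0.09894032177834361 centre [0.4998 0.1961 0.0328]
1374 (array([ 0.65902724, -0.01876517]), np.float64(0.02505365931726224))
0.97 [591.0, 355.7] [ 0.51204912 -0.22423311  0.02280147]
0.88 [623.2, 403.0] [ 0.48077797 -0.31548617  0.02266517]
0.86 [371.1, 276.6] [0.44708437 0.08508337 0.02483078] [0.43701276 0.0786152  0.02662809]
0.83 [480.7, 315.9] [ 0.47508461 -0.06322373  0.01881327] [0.49014218 0.017308   0.15582544]
0.58 [410.5, 394.2] [ 0.34790435 -0.04936006  0.02496805] [0.39685327 0.004743   0.16073384]
```

```bash
python3 -c "
from h import *
rows([.4995,.193,.21],-62,.085,half=False)"
```

```text
t 3.20 [0.4986 0.1893 0.2914] jaw -57.4 q6 1.23 w 0.993 F [-0.5 -0.4  0.3] n 2
[[0.0014,-0.0013,0.0407,0,0,0.04,0.085],[0.0013,-0.0014,0.0407,0,0,0.04,0.085]]
```

step_arm --pt "0.0014 -0.0013 0.03 0 0 0.04 0.085" --pt "0.0014 -0.0013 0.03 0 0 0.04 0.085" --pt "0 0 0.021 0 0 0 0.085" --pt "0 0 0 0 0 0 0.085" --pt "0 0 0 0 0 0 0.085"

```text
time: 3.7
tool_pos: [0.4999, 0.1926, 0.2106]
tool_rot: [0.0, 0.97, 0.242, -0.0]
contact_force: [-0.0, 0.3, 0.7]
gripper_width: 0.997
```

```bash
python3 knob.py wk2; python3 disc.py .5 .192 .099 .034 wrist
```

```text
t 3.70 tcp [0.4999 0.1926 0.2106] jaw -62.0 tilt 0.01 shift mm [ -1.2   2.4 -79.4] rv [-0.     0.    -0.088] q6 1.31 w 0.997 F [-0.   0.3  0.7] T [-0.06 -0.02 -0.06]
  shift in target axes mm [ -1.4   2.3 -79.4] world d [ 0.1 -2.6 79.4]
z0 0.16396745627455 n 1076 mean [0.50142143 0.19703067 0.16396746] rect c [0.50034326 0.19669027] size mm [29.3632019  13.47188416] rectang 27.86205291748047 pca -153.44757136713793 pix [314.28810409 272.03345725]
wrist 5499 z 0.09895626476417313 centre [0.5    0.1962 0.0329]
```

View pics/wk2.png

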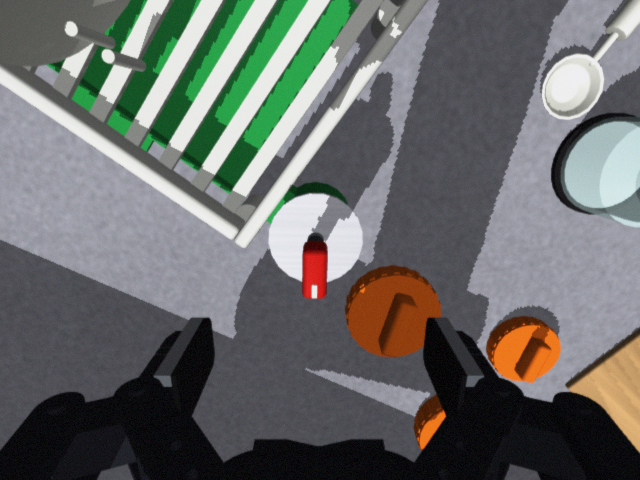

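step_arm --pt "0 0 0 0 0 -0.14 0.085" --pt "0 0 0 0 0 -0.14 0.085" --pt "0 0 0 0 0 -0.14 0.085" --pt "0 0 0 0 0 -0.14 0.085" --pt "0 0 0 0 0 -0.14 0.085" --pt "0 0 0 0 0 -0.14 0.085" --pt "0 0 0 0 0 -0.14 0.085" --pt "0 0 0 0 0 -0.14 0.085"

```text
time: 4.6
tool_pos: [0.501, 0.1927, 0.2126]
tool_rot: [0.001, 0.692, 0.722, 0.001]
contact_force: [0.9, 0.9, -0.1]
gripper_width: 0.996
```

step_arm --pt "0 0 0 0 0 -0.14 0.085" --pt "0 0 0 0 0 -0.14 0.085" --pt "0 0 0 0 0 -0.14 0.085" --pt "0 0 0 0 0 -0.14 0.085" --pt "0 0 0 0 0 0 0.085" --pt "0 0 0 0 0 0 0.085" --pt "0 0 0 0 0 0 0.085"

```text
time: 5.3
tool_pos: [0.5003, 0.1926, 0.2111]
tool_rot: [0.001, 0.469, 0.883, 0.0]
contact_force: [-0.4, -0.4, 0.2]
gripper_width: 0.992
```

```bash
python3 knob.py wk3; python3 disc.py .5 .192 .099 .034 wrist
```

```text
t 5.30 tcp [0.5003 0.1926 0.2111] jaw 34.1 tilt 0.08 shift mm [ -2.   -1.6 -78.9] rv [ 1.000e-03  1.000e-03 -1.552e+00] q6 -0.37 w 0.992 F [-0.4 -0.4  0.2] T [-0.   -0.01 -0.03]
  shift in target axes mm [  1.7  -2.  -78.9] world d [-0.3 -2.6 78.9]
z0 0.16388309410207957 n 1141 mean [0.49839187 0.19750457 0.16388309] rect c [0.49781729 0.19724124] size mm [28.93727722 14.60413971] rectang 27.054859161376953 pca 25.115326485307396 pix [318.8878177  268.43996494]
wrist 4979 z 0.0989857651671271 centre [0.4977 0.1974 0.0321]
```

```bash
python3 -c "
from h import *
rows([.4985,.1955,.21],-62,.085,half=False)"
```

```text
t 5.40 [0.5001 0.1926 0.2106] jaw 34.1 q6 -0.37 w 0.993 F [-0.   0.6 -0.6] n 13
[[0.0003,0.0,0.0,0,0,0.129,0.085],[0.0003,-0.0,0.0,0,0,0.129,0.085],[0.0003,-0.0,0.0,0,0,0.129,0.085],[0.0002,-0.0001,0.0,0,0,0.129,0.085],[0.0002,-0.0001,0.0,0,0,0.129,0.085],[0.0002,-0.0001,0.0,0,0,0.129,0.085],[0.0002,-0.0002,0.0,0,0,0.129,0.085],[0.0002,-0.0002,0.0,0,0,0.129,0.085]]
[[0.0002,-0.0002,0.0,0,0,0.129,0.085],[0.0001,-0.0002,0.0,0,0,0.129,0.085],[0.0001,-0.0002,0.0,0,0,0.129,0.085],[0.0001,-0.0002,0.0,0,0,0.129,0.085],[0.0,-0.0003,0.0,0,0,0.129,0.085]]
```

step_arm --pt "0.0003 0 0 0 0 0.129 0.06" --pt "0.0003 0 0 0 0 0.129 0.05" --pt "0.0003 0 0 0 0 0.129 0.05" --pt "0.0002 -0.0001 0 0 0 0.129 0.05" --pt "0.0002 -0.0001 0 0 0 0.129 0.05" --pt "0.0002 -0.0001 0 0 0 0.129 0.05" --pt "0.0002 -0.0002 0 0 0 0.129 0.05" --pt "0.0002 -0.0002 0 0 0 0.129 0.05"

```text
time: 6.2
tool_pos: [0.4989, 0.1944, 0.2103]
tool_rot: [-0.0, 0.845, 0.535, -0.0]
contact_force: [-0.4, 0.9, -0.3]
gripper_width: 0.587
```

step_arm --pt "0.0002 -0.0002 0 0 0 0.129 0.05" --pt "0.0001 -0.0002 0 0 0 0.129 0.05" --pt "0.0001 -0.0002 0 0 0 0.129 0.05" --pt "0.0001 -0.0002 0 0 0 0.129 0.05" --pt "0 -0.0003 0 0 0 0.129 0.05" --pt "0 0 0.02 0 0 0 0.05" --pt "0 0 0 0 0 0 0.05" --pt "0 0 0 0 0 0 0.05"

```text
time: 7.0
tool_pos: [0.498, 0.1954, 0.1899]
tool_rot: [-0.0, 0.97, 0.243, -0.001]
contact_force: [-0.2, -0.1, 0.2]
gripper_width: 0.586
```

```bash
python3 knob.py wk4; python3 disc.py .5 .192 .099 .034 wrist; python3 -c "
from h import *
plan([.4985,.1955,.134],-62)"
```

```text
t 7.00 tcp [0.498  0.1954 0.1899] jaw -61.9 tilt 0.08 shift mm [  -0.9    5.7 -100.1] rv [-0.     0.001 -0.085] q6 1.32 w 0.586 F [-0.2 -0.1  0.2] T [ 0.05 -0.06 -0.01]
  shift in target axes mm [  -1.2    5.6 -100.1] world d [  2.   -5.4 100.1]
z0 0.1638576955936897 n 1295 mean [0.50160785 0.19724367 0.1638577 ] rect c [0.50064385 0.19681943] size mm [29.24104309 13.23935242] rectang 27.379518508911133 pca -153.4360502845443 pix [320.45096525 287.05868726]
wrist 6392 z 0.09893853247497417 centre [0.5    0.1962 0.033 ]
t 7.10 tcp [0.4987 0.1956 0.1911] jaw -61.9 tilt 0.05 shift mm [-0.3 -0.  57.1] rv [ 0.    -0.001  0.002] q6 1.31 w 0.584 F [ 0.1  0.4 -0.2] T [-0.04 -0.01  0.01]
  shift in target axes mm [-0.2 -0.  57.1] world d [ -0.2  -0.1 -57.1]
```

View pics/wk4.png

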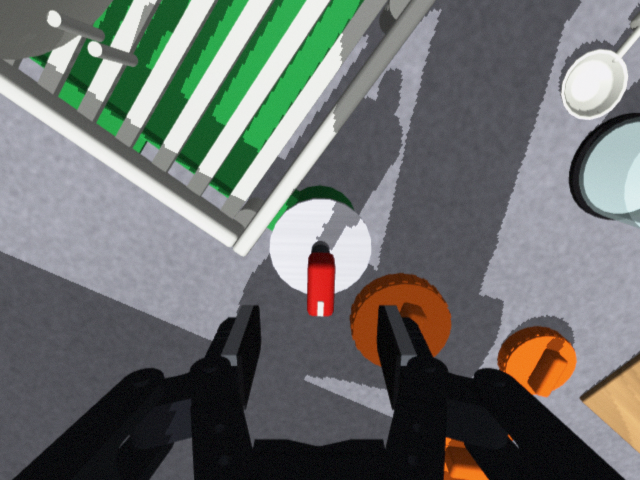

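step_arm --pt "0 0 0.02 0 0 0 0.05" --pt "0 0 0.02 0 0 0 0.05" --pt "0 0 0.017 0 0 0 0.05" --pt "0 0 0 0 0 0 0.05" --pt "0 0 0 0 0 0 0.0" --pt "0 0 0 0 0 0 0.0" --pt "0 0 0 0 0 0 0.0" --pt "0 0 0 0 0 0 0.0"

```text
time: 7.9
tool_pos: [0.4995, 0.1956, 0.1351]
tool_rot: [0.0, 0.97, 0.243, 0.002]
contact_force: [-0.3, -1.5, 3.1]
gripper_width: 0.152
```

step_arm --pt "0 0 0 0 0 0 0.0" --pt "0 0 0 0 0 0 0.0" --pt "0 0 0 0 0 0 0.0"

```text
time: 8.2
tool_pos: [0.4996, 0.1956, 0.1351]
tool_rot: [0.0, 0.97, 0.243, 0.002]
contact_force: [0.8, -1.1, 5.8]
gripper_width: 0.152
```

```bash
python3 disc.py .5 .194 .099 .034; python3 -c "
from h import *
plan([.4985,.1955,.134],-62)"
```

```text
scene 482 z 0.09818130225008292 centre [0.5001 0.1908 0.0325]
side 496 z 0.10047598122296225 centre [0.4978 0.1923 0.0336]
wrist 8499 z 0.09891179467016328 centre [0.5055 0.1996 0.0285]
t 8.35 tcp [0.4996 0.1956 0.1352] jaw -61.9 tilt 0.18 shift mm [-1.  -0.4  1.2] rv [ 0.001 -0.003  0.002] q6 1.31 w 0.154 F [ 1.1 -1.3  6.7] T [-0.11  0.06  0.05]
  shift in target axes mm [-1.  -0.4  1.2] world d [-1.1 -0.1 -1.2]
```

step_arm --pt "0 0 -0.01 0 0 0 0.0" --pt "0 0 -0.02 0 0 0 0.0" --pt "0 0 -0.03 0 0 0 0.0" --pt "0 0 -0.03 0 0 0 0.0" --pt "0 0 0 0 0 0 0.0" --pt "0 0 0 0 0 0 0.0"

```text
time: 8.95
tool_pos: [0.498, 0.1955, 0.2228]
tool_rot: [-0.0, 0.97, 0.243, -0.0]
contact_force: [-0.8, -0.8, -3.4]
gripper_width: 0.152
```

```bash
python3 - <<'E'
from h import *
c=camera_info("wrist");p,d=grab_frame("wrist");save("held1",p)
P,u,v=cloud(("w",c),d,d>0)
s=state()
p2,d2=grab_frame("side");save("side2",p2[80:280,170:420])
rows([.6585,-.0195,.225],-62,0,half=False)
E
```

```text
t 9.05 [0.497  0.1952 0.2206] jaw -61.9 q6 1.31 w 0.148 F [-0.6 -0.5 -3.6] n 6
[[0.0069,0.0442,-0.0007,0,0,0.0,0],[0.0069,0.0442,-0.0007,0,0,0.0,0],[0.0069,0.0442,-0.0007,0,0,0.0,0],[0.0069,0.0442,-0.0007,0,0,0.0,0],[0.0069,0.0442,-0.0007,0,0,0.0,0],[0.007,0.0442,-0.0007,0,0,0.0,0]]
```

View pics/held1.png

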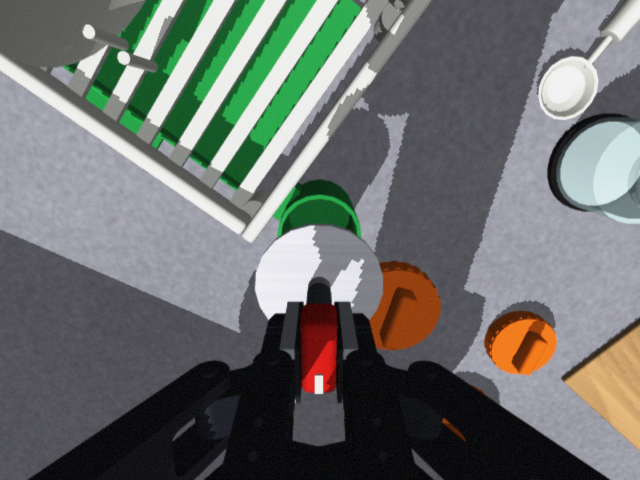

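View pics/side2.png

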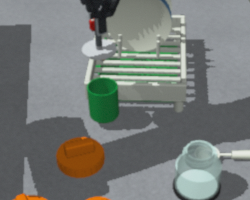

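```bash
cat > held.py <<'E'
from h import *
from scipy.optimize import least_squares
import sys
def toolframe():
    s=state();q=s["tool_rot"];return R.from_quat([q[1],q[2],q[3],q[0]]).as_matrix(),s["tool_pos"]
def fit(c,d,zd,cen,rr,tol=.003,rmax=.04,vmin=0,vmax=480,free=False):
    P,u,v=cloud(("w",c),d,d>0)
    k=(np.hypot(P[:,0]-cen[0],P[:,1]-cen[1])<rmax)&(abs(P[:,2]-zd)<tol)&(v>=vmin)&(v<vmax)
    z=np.median(P[k,2])
    m=np.zeros(d.shape,np.uint8);m[v[k],u[k]]=255
    m=cv2.morphologyEx(m,cv2.MORPH_CLOSE,np.ones((3,3)))
    cs=cv2.findContours(m,cv2.RETR_EXTERNAL,cv2.CHAIN_APPROX_NONE)[0];cc=max(cs,key=cv2.contourArea)[:,0]
    T=np.array([ray(c,x,z)for x in cc])[:,:2]
    # convex hull points only => outer arc
    H=cv2.convexHull((T*1e5).astype(np.float32))[:,0]/1e5
    f=lambda s:np.hypot(T[:,0]-s[0],T[:,1]-s[1])-(s[2] if free else rr)
    r=least_squares(f,[*cen,rr] if free else list(cen),loss="cauchy",f_scale=.0004)
    return r.x,z,T,(np.abs(r.fun)<.001).mean()
if __name__=="__main__":
    Rt,t=toolframe();c=camera_info("wrist");p,d=grab_frame("wrist")
    # disc top is 58-4-? : grasp 19 behind TCP, 54 above disc top
    P,u,v=cloud(("w",c),d,d>0)
    k=(np.hypot(P[:,0]-t[0],P[:,1]-t[1])<.04)&(P[:,2]<t[2]-.02)&(P[:,2]>t[2]-.055)
    h=np.histogram(P[k,2],60);zd=h[1][h[0].argmax()]
    print("disc z",zd,"below tcp",t[2]-zd)
    x,z,T,fr=fit(c,d,zd,t[:2],.034,vmax=300)
    print("disc",x,z,"frac",fr,"tool off mm",Rt.T[:2,:2]@(x-t[:2])*1000)
    k=k&(abs(P[:,2]-zd)<.004)
    A=np.c_[P[k,:2]-t[:2],np.ones(k.sum())];w=np.linalg.lstsq(A,P[k,2],rcond=None)[0];print("tilt slope deg",np.degrees(w[:2]))
E
python3 held.py
```

```text
disc z 0.1839366557195981 below tcp 0.036665750281466264
disc [0.49614544 0.19566097] 0.18420461745875086 frac 0.5898876404494382 tool off mm [-0.49702167 -0.79572348]
tilt slope deg [-0.55929507 -0.43836404]
```

```bash
python3 -c "
from h import *
rows([.579,-.062,.215],-62,0,half=False)"
```

```text
t 9.10 [0.4969 0.1952 0.2204] jaw -61.9 q6 1.31 w 0.153 F [ 0.9 -0.4 -3.6] n 6
[[-0.0081,0.0442,0.0009,0,0,0.0,0],[-0.0081,0.0443,0.0009,0,0,0.0,0],[-0.0081,0.0443,0.0009,0,0,0.0,0],[-0.0081,0.0443,0.0009,0,0,0.0,0],[-0.0081,0.0443,0.0009,0,0,0.0,0],[-0.0081,0.0443,0.0009,0,0,0.0,0]]
```

step_arm --pt "-0.004 0.022 0.001 0 0 0 0" --pt "-0.008 0.044 0.001 0 0 0 0" --pt "-0.008 0.044 0.001 0 0 0 0" --pt "-0.008 0.044 0.001 0 0 0 0" --pt "-0.008 0.044 0.001 0 0 0 0" --pt "-0.008 0.044 0.001 0 0 0 0" --pt "-0.004 0.022 0 0 0 0 0" --pt "0 0 0 0 0 0 0"

```text
time: 9.9
tool_pos: [0.58, -0.0628, 0.2148]
tool_rot: [-0.0, 0.971, 0.241, -0.002]
contact_force: [0.2, 0.9, -2.3]
gripper_width: 0.153
```

step_arm --pt "0 0 0 0 0 0 0" --pt "0 0 0 0 0 0 0" --pt "0 0 0 0 0 0 0"

```text
time: 10.2
tool_pos: [0.58, -0.0588, 0.2168]
tool_rot: [-0.0, 0.97, 0.244, -0.0]
contact_force: [-0.1, 0.8, -3.9]
gripper_width: 0.152
```

```bash
cat > rim.py <<'E'
from held import *
Rt,t=toolframe();c=camera_info("wrist");p,d=grab_frame("wrist");save(sys.argv[1],p)
print("tcp",t)
P,u,v=cloud(("w",c),d,d>0)
k=(np.hypot(P[:,0]-.659,P[:,1]+.02)<.032)&(abs(P[:,2]-.098)<.004)
z=np.median(P[k,2]);print("n",k.sum(),"z",z)
# annulus least squares: fit both edges: minimise distance outside 22.5..26.5 band
Q=P[k,:2]
f=lambda s:np.clip(abs(np.hypot(Q[:,0]-s[0],Q[:,1]-s[1])-.0245)-.002,0,None)
r=least_squares(f,[.659,-.02],loss="cauchy",f_scale=.0004)
print("rim band",np.round(r.x,4),"circ",circ(Q), "tool off",Rt.T[:2,:2]@(r.x-t[:2])*1000)
E
python3 rim.py rim1; python3 held.py
```

```text
tcp [ 0.58002138 -0.05884041  0.21678302]
n 1703 z 0.09788072532041758
rim band [ 0.6599 -0.0198] circ (array([ 0.65990409, -0.01973888]), np.float64(0.024591099869659606)) tool off [88.82378861  3.32173403]
disc z 0.18040568310327593 below tcp 0.036607665986479215
disc [ 0.57947521 -0.05830678] 0.1806879681672465 frac 0.5786516853932584 tool off mm [-0.31588182 -0.81578741]
tilt slope deg [-0.30751902 -0.36226953]
```

View pics/rim1.png

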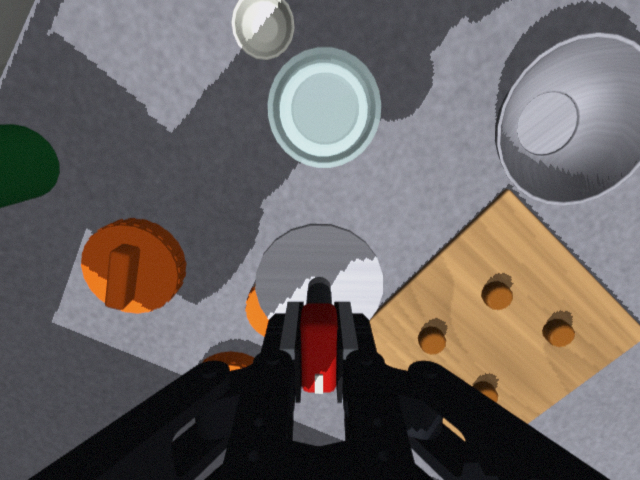

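```bash
python3 -c "
from h import *
rows([.6601,-.0197,.19],-62,0,half=False,n=3)"
```

```text
t 10.30 [ 0.5802 -0.059   0.2172] jaw -61.8 q6 0.85 w 0.154 F [ 0.9  1.1 -2.7] n 3
[[0.0297,0.001,0.0091,0,0,0.001,0],[0.0297,0.001,0.0091,0,0,0.001,0],[0.0297,0.001,0.0091,0,0,0.001,0]]
```

step_arm --pt "0.02 0.001 0.005 0 0 0.001 0" --pt "0.03 0.001 0.009 0 0 0.001 0" --pt "0.03 0.001 0.009 0 0 0.001 0" --pt "0.009 0 0.004 0 0 0 0" --pt "0 0 0 0 0 0 0" --pt "0 0 0 0 0 0 0" --pt "0 0 0 0 0 0 0" --pt "0 0 0 0 0 0 0"

```text
time: 11.1
tool_pos: [0.6601, -0.0213, 0.1911]
tool_rot: [0.0, 0.97, 0.241, 0.0]
contact_force: [0.0, -0.7, -2.9]
gripper_width: 0.155
```

```bash
python3 - <<'E'
from h import *
plan([.6600,-.0197,.16],-62)
a=[]
for n in ["scene","side"]:
    p,d=grab_frame(n); uv=proj(camera_info(n),[.66,-.02,.12])[0].astype(int)
    a.append(cv2.resize(p[uv[1]-60:uv[1]+60,uv[0]-65:uv[0]+65],(400,370),interpolation=cv2.INTER_CUBIC))
save("hov",np.hstack(a))
E
python3 disc.py .66 -.02 .154 .034 scene,side; python3 held.py
```

```text
t 11.10 tcp [ 0.6601 -0.0213  0.1911] jaw -62.1 tilt 0.05 shift mm [ 0.7 -1.4 31.1] rv [ 0.001 -0.001 -0.002] q6 0.94 w 0.155 F [ 0.  -0.7 -2.9] T [ 0.03  0.03 -0.05]
  shift in target axes mm [ 0.7 -1.4 31.1] world d [ -0.1   1.6 -31.1]
scene 767 z 0.15362272508589703 centre [ 0.6604 -0.0247  0.0325]
side 752 z 0.15589527500226735 centre [ 0.6587 -0.0227  0.0335]
disc z 0.1540086567387765 below tcp 0.03670273175990102
disc [ 0.65968758 -0.02056467] 0.15433711100710656 frac 0.5893854748603352 tool off mm [-0.26951163 -0.70713317]
tilt slope deg [-0.24461623 -0.39067518]
```

View pics/hov.png

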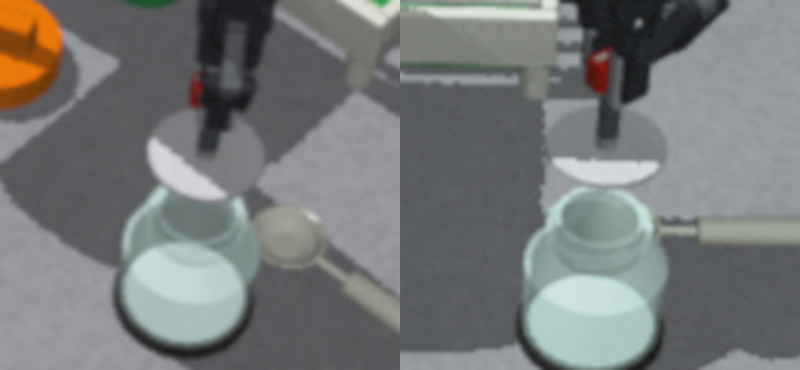

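step_arm --pt "0.0007 -0.0012 0.015 0 0 0 0" --pt "0 0 0.015 0 0 0 0" --pt "0 0 0.012 0 0 0 0" --pt "0 0 0.004 0 0 0 0" --pt "0 0 0.003 0 0 0 0" --pt "0 0 0 0 0 0 0" --pt "0 0 0 0 0 0 0"

```text
time: 12.05
tool_pos: [0.6609, -0.0195, 0.142]
tool_rot: [0.0, 0.97, 0.241, 0.001]
contact_force: [1.2, -0.4, -2.6]
gripper_width: 0.151
```

step_arm --pt "0 0 0.002 0 0 0 0" --pt "0 0 0.001 0 0 0 0" --pt "0 0 0 0 0 0 0" --pt "0 0 0 0 0 0 0"

```text
time: 12.45
tool_pos: [0.6605, -0.0194, 0.1384]
tool_rot: [0.0, 0.97, 0.241, 0.0]
contact_force: [-0.3, -1.2, -3.6]
gripper_width: 0.151
```

```bash
cat > two.py <<'E'
from h import *
import sys
x,y,z=map(float,sys.argv[2:5])
a=[]
for n in ["scene","side"]:
    p,d=grab_frame(n); uv=proj(camera_info(n),[x,y,z])[0].astype(int)
    h,w=p.shape[:2];r=50
    p=cv2.copyMakeBorder(p,60,60,60,60,cv2.BORDER_CONSTANT)
    a.append(cv2.resize(p[uv[1]+60-r:uv[1]+60+r,uv[0]+60-r:uv[0]+60+r],(400,400),interpolation=cv2.INTER_CUBIC))
save(sys.argv[1],np.hstack(a))
plan([x,y,z],-62)
E
python3 two.py seat1 .66 -.02 .12; python3 disc.py .66 -.02 .102 .034 scene,side; python3 held.py
```

```text
t 12.55 tcp [ 0.6605 -0.0194  0.1384] jaw -62.1 tilt 0.01 shift mm [-0.7  0.3 18.4] rv [ 0.    -0.    -0.001] q6 0.94 w 0.154 F [ 0.   0.2 -3. ] T [0.05 0.01 0.08]
  shift in target axes mm [-0.7  0.3 18.4] world d [ -0.5  -0.6 -18.4]
scene 698 z 0.10121297118007272 centre [ 0.6606 -0.0238  0.032 ]
side 726 z 0.103546389312757 centre [ 0.6587 -0.0218  0.0332]
disc z 0.10200696179813813 below tcp 0.03634262469674422
disc [ 0.65977257 -0.01892085] 0.1020393757010552 frac 0.5898876404494382 tool off mm [-0.39206772 -0.74864554]
tilt slope deg [-0.27036871 -0.34863772]
```

View pics/seat1.png

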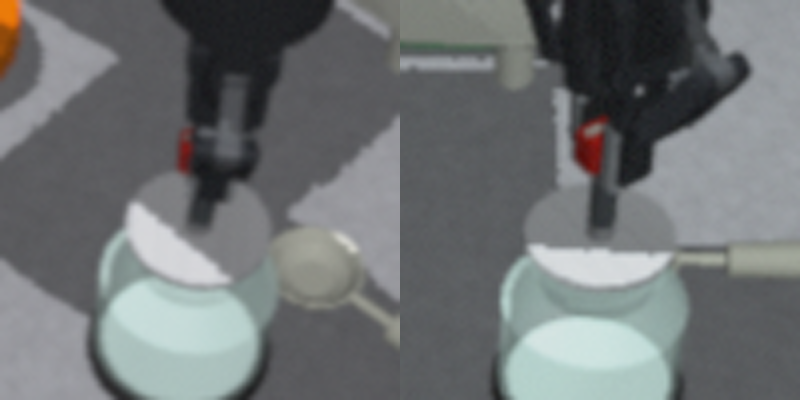

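step_arm --pt "0 0 0.001 0 0 0 0" --pt "0 0 0.001 0 0 0 0" --pt "0 0 0 0 0 0 0" --pt "0 0 0 0 0 0 0"

```text
time: 13.1
tool_pos: [0.6609, -0.0195, 0.1382]
tool_rot: [0.0, 0.97, 0.242, 0.001]
contact_force: [-3.8, 0.6, 4.7]
gripper_width: 0.152
```

step_arm --pt "0 0 0 0 0 -0.1 0" --pt "0 0 0 0 0 -0.1 0" --pt "0 0 0 0 0 -0.1 0" --pt "0 0 0 0 0 -0.1 0" --pt "0 0 0 0 0 -0.1 0" --pt "0 0 0 0 0 -0.1 0" --pt "0 0 0 0 0 0 0" --pt "0 0 0 0 0 0 0"

```text
time: 13.9
tool_pos: [0.6607, -0.0191, 0.1382]
tool_rot: [-0.0, 0.856, 0.518, 0.0]
contact_force: [-4.8, 0.7, 6.8]
gripper_width: 0.149
```

```bash
python3 two.py seat2 .66 -.02 .12; python3 disc.py .66 -.02 .102 .034 scene,side; python3 held.py
```

```text
t 14.00 tcp [ 0.6607 -0.0191  0.1382] jaw -27.7 tilt 0.04 shift mm [-1.1 -0.2 18.2] rv [ 0.    -0.001  0.599] q6 0.34 w 0.153 F [-4.7  1.2  5.8] T [ 0.27  0.87 -0.01]
  shift in target axes mm [-1.   0.5 18.2] world d [ -0.7  -0.9 -18.2]
scene 686 z 0.10092053991792987 centre [ 0.6618 -0.024   0.0317]
side 724 z 0.10333226233381532 centre [ 0.6595 -0.0219  0.0334]
disc z 0.10180416862930065 below tcp 0.03639362956502416
disc [ 0.66036676 -0.01897433] 0.10193691728914181 frac 0.5844875346260388 tool off mm [-0.02363703 -0.35693676]
tilt slope deg [-0.13794039 -0.34354813]
```

View pics/seat2.png

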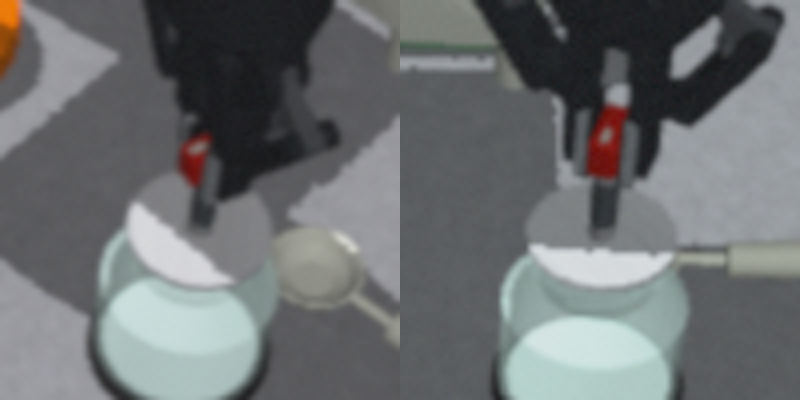

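Going well; continue to about 1.18 rad.

step_arm --pt "0 0 0 0 0 -0.1 0" --pt "0 0 0 0 0 -0.1 0" --pt "0 0 0 0 0 -0.1 0" --pt "0 0 0 0 0 -0.1 0" --pt "0 0 0 0 0 -0.1 0" --pt "0 0 0 0 0 -0.08 0" --pt "0 0 0 0 0 0 0" --pt "0 0 0 0 0 0 0"

```text
time: 14.95
tool_pos: [0.6604, -0.0191, 0.1382]
tool_rot: [-0.0, 0.672, 0.741, 0.0]
contact_force: [-5.0, 1.2, 6.8]
gripper_width: 0.151
```

```bash
python3 two.py seat3 .66 -.02 .10; python3 disc.py .66 -.02 .102 .034 scene,side; python3 held.py;python3 - <<'E'
from h import *
p,d=grab_frame("wrist");save("w3",p)
E
```

```text
t 15.05 tcp [ 0.6604 -0.0191  0.1382] jaw 5.6 tilt 0.03 shift mm [-0.9 -0.4 38.2] rv [-1.000e-03 -0.000e+00  1.179e+00] q6 -0.24 w 0.149 F [-5.2  1.4  6.6] T [ 0.2   1.03 -0.  ]
  shift in target axes mm [-0.7  0.6 38.2] world d [ -0.4  -0.9 -38.2]
scene 688 z 0.1010111875205445 centre [ 0.6621 -0.0249  0.0313]
side 722 z 0.1032820981803968 centre [ 0.6596 -0.0219  0.0334]
disc z 0.10183807008034435 below tcp 0.03632150549339311
disc [ 0.6607079  -0.01912692] 0.10196433762933513 frac 0.5882352941176471 tool off mm [-0.05336915  0.34711595]
tilt slope deg [ 0.01678287 -0.31763786]
```

View pics/seat3.png

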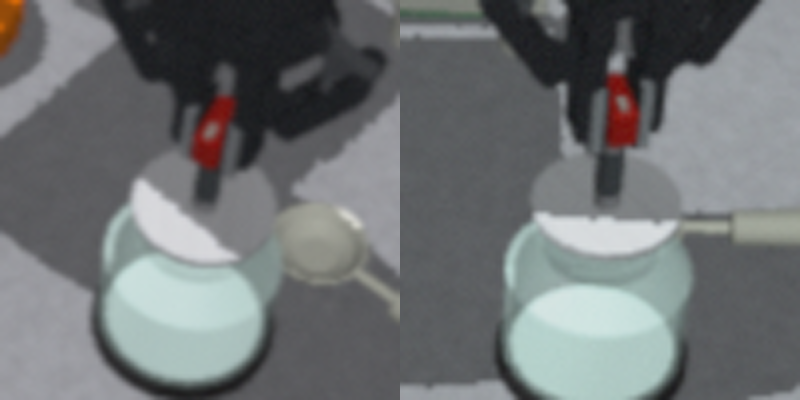

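View pics/w3.png

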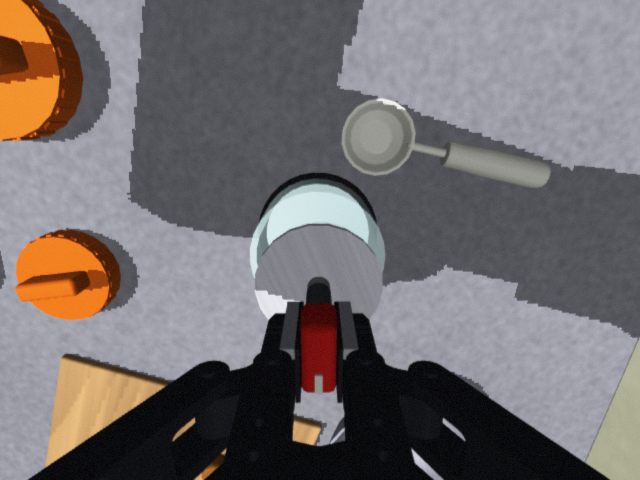

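step_arm --pt "0 0 0 0 0 0.1 0" --pt "0 0 0 0 0 0.1 0" --pt "0 0 0 0 0 0.1 0" --pt "0 0 0 0 0 0.1 0" --pt "0 0 0 0 0 0.1 0" --pt "0 0 0 0 0 0.1 0" --pt "0 0 0 0 0 0.1 0" --pt "0 0 0 0 0 0.1 0"

```text
time: 16.05
tool_pos: [0.6612, -0.0193, 0.1382]
tool_rot: [0.0, 0.908, 0.419, 0.001]
contact_force: [-1.5, -0.1, 4.4]
gripper_width: 0.153
```

step_arm --pt "0 0 0 0 0 0.1 0" --pt "0 0 0 0 0 0.1 0" --pt "0 0 0 0 0 0.1 0" --pt "0 0 0 0 0 0.12 0" --pt "0 0 0 0 0 0 0" --pt "0 0 0 0 0 0 0" --pt "0 0 0 0 0 0 0"

```text
time: 16.75
tool_pos: [0.6615, -0.0197, 0.1382]
tool_rot: [0.001, 0.975, 0.223, 0.001]
contact_force: [-0.9, -0.5, 5.3]
gripper_width: 0.154
```

```bash
python3 two.py seat4 .66 -.02 .10; python3 disc.py .66 -.02 .102 .034 scene,side; python3 held.py;python3 - <<'E'
from h import *
p,d=grab_frame("wrist");q=cv2.imread("pics/rim1.png")[:,:,::-1];w=cv2.imread("pics/w3.png")[:,:,::-1]
c=lambda a:cv2.resize(a[200:320,240:400],(265,200),interpolation=cv2.INTER_CUBIC)
save("disccmp",np.hstack([c(q),c(w),c(p)]))
E
```

```text
t 16.85 tcp [ 0.6615 -0.0197  0.1382] jaw -64.2 tilt 0.17 shift mm [-1.6 -0.4 38.2] rv [ 0.002 -0.002 -0.038] q6 0.98 w 0.153 F [-1.5  0.1  5.5] T [0.   0.33 0.03]
  shift in target axes mm [-1.5 -0.4 38.2] world d [ -1.5  -0.3 -38.2]
scene 691 z 0.10081349012364837 centre [ 0.6619 -0.0232  0.0323]
side 731 z 0.10329382944444354 centre [ 0.6596 -0.022   0.0334]
disc z 0.10187763489191762 below tcp 0.03628204453386266
disc [ 0.66075665 -0.0191506 ] 0.10189769551779433 frac 0.5870786516853933 tool off mm [-0.46219601 -0.8001072 ]
tilt slope deg [-0.26785401 -0.23981209]
```

View pics/disccmp.png

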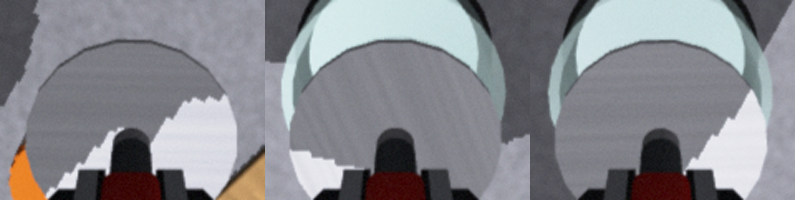

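The disc's brushed texture turned about 67° relative to the knob and came back: the knob was freed, then relocked. Now I'll lift it out.

step_arm --pt "0 0 -0.005 0 0 0 0" --pt "0 0 -0.01 0 0 0 0" --pt "0 0 -0.015 0 0 0 0" --pt "0 0 -0.025 0 0 0 0" --pt "0 0 -0.025 0 0 0 0" --pt "0 0 -0.005 0 0 0 0" --pt "0 0 0 0 0 0 0" --pt "0 0 0 0 0 0 0"

```text
time: 17.85
tool_pos: [0.6597, -0.0191, 0.2199]
tool_rot: [-0.001, 0.975, 0.222, -0.001]
contact_force: [-0.2, -0.0, -3.7]
gripper_width: 0.154
```

```bash
python3 two.py lift1 .66 -.02 .17;python3 -c "
from h import *
rows([.579,.145,.222],-62,0,half=False)"
```

```text
t 17.95 tcp [ 0.6594 -0.0192  0.219 ] jaw -64.3 tilt 0.21 shift mm [ 0.3  1.1 49. ] rv [-0.002  0.003 -0.041] q6 0.98 w 0.150 F [-0.2 -0.6 -2.8] T [-0.03 -0.05  0.02]
  shift in target axes mm [ 0.1  1.  49. ] world d [  0.6  -0.8 -49. ]
t 17.95 [ 0.6594 -0.0192  0.219 ] jaw -64.3 q6 0.98 w 0.150 F [-0.2 -0.6 -2.8] n 5
[[-0.0003,-0.0366,-0.0006,0,0,-0.008,0],[0.0,-0.0366,-0.0006,0,0,-0.008,0],[0.0003,-0.0366,-0.0006,0,0,-0.008,0],[0.0006,-0.0366,-0.0006,0,0,-0.008,0],[0.0009,-0.0365,-0.0006,0,0,-0.008,0]]
```

View pics/lift1.png

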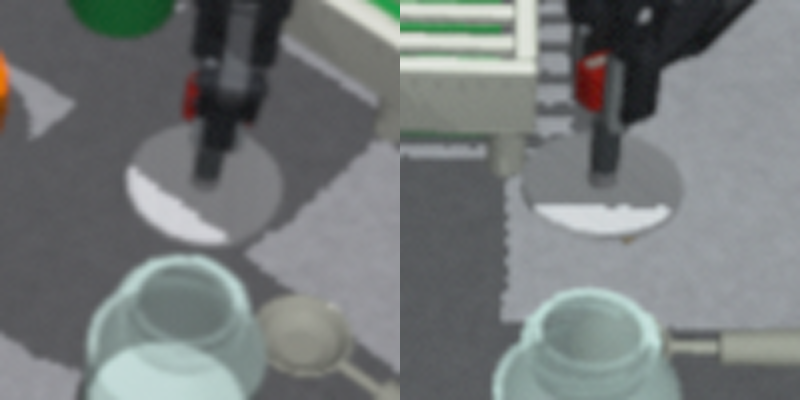

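```bash
python3 -c "
from h import *
rows([.4993,.1956,.20],-62,0,half=False,n=6)"
```

```text
t 17.95 [ 0.6594 -0.0192  0.219 ] jaw -64.3 q6 0.98 w 0.150 F [-0.2 -0.6 -2.8] n 6
[[-0.0085,-0.0438,0.0032,0,0,-0.007,0],[-0.0083,-0.0439,0.0032,0,0,-0.007,0],[-0.008,-0.0439,0.0032,0,0,-0.007,0],[-0.0077,-0.044,0.0032,0,0,-0.007,0],[-0.0074,-0.044,0.0032,0,0,-0.007,0],[-0.0071,-0.0441,0.0032,0,0,-0.007,0]]
```

step_arm --pt "-0.004 -0.022 0.002 0 0 -0.007 0" --pt "-0.008 -0.044 0.003 0 0 -0.007 0" --pt "-0.008 -0.044 0.003 0 0 -0.007 0" --pt "-0.008 -0.044 0.003 0 0 -0.007 0" --pt "-0.008 -0.044 0.003 0 0 -0.007 0" --pt "-0.0075 -0.044 0.003 0 0 -0.007 0" --pt "-0.004 -0.022 0.002 0 0 0 0" --pt "0 0 0 0 0 0 0"

```text
time: 18.75
tool_pos: [0.496, 0.1967, 0.2004]
tool_rot: [-0.0, 0.97, 0.244, -0.002]
contact_force: [0.9, 0.3, -3.1]
gripper_width: 0.153
```

step_arm --pt "0 0 0 0 0 0 0" --pt "0 0 0 0 0 0 0" --pt "0 0 0 0 0 0 0"

```text
time: 19.05
tool_pos: [0.4994, 0.1939, 0.2021]
tool_rot: [0.0, 0.97, 0.242, -0.0]
contact_force: [-0.2, -1.1, -2.8]
gripper_width: 0.152
```

```bash
python3 two.py cup1 .5 .193 .13;python3 disc.py .5 .192 .163 .034 scene,side;python3 -c "
from h import *
plan([.4994,.1956,.14],-62)"
```

```text
t 19.15 tcp [0.4993 0.194  0.2022] jaw -62.0 tilt 0.01 shift mm [ 0.1  1.2 72.2] rv [ 0.  0. -0.] q6 1.31 w 0.152 F [ 0.   0.4 -2.7] T [-0.01  0.09  0.02]
  shift in target axes mm [ 0.1  1.2 72.2] world d [  0.7  -1.  -72.2]
scene 490 z 0.16482472201526643 centre [0.4986 0.1923 0.033 ]
side 158 z 0.1662849619116959 centre [0.496  0.1935 0.0292]
t 19.25 tcp [0.4992 0.1942 0.2023] jaw -62.0 tilt 0.00 shift mm [ 0.9 -1.2 62.3] rv [0. 0. 0.] q6 1.31 w 0.151 F [ 0.3 -0.3 -2.7] T [-0.01  0.04  0.02]
  shift in target axes mm [ 0.9 -1.2 62.3] world d [  0.2   1.4 -62.3]
```

View pics/cup1.png

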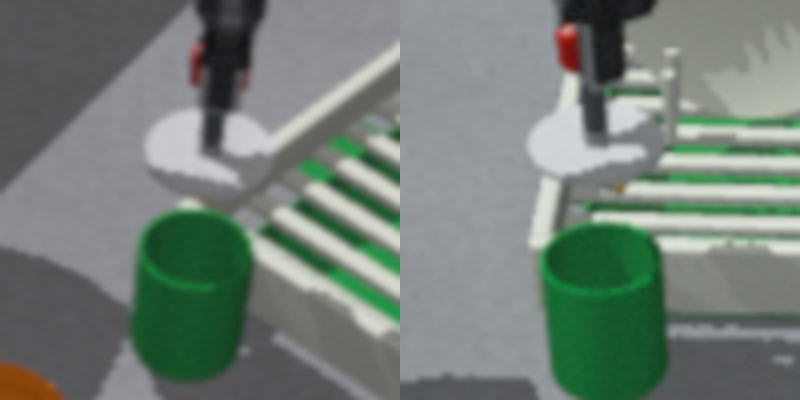

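step_arm --pt "0.0008 -0.0012 0.02 0 0 0 0" --pt "0 0 0.015 0 0 0 0" --pt "0 0 0 0 0 0 0" --pt "0 0 0 0 0 0 0"

```text
time: 19.65
tool_pos: [0.4986, 0.1959, 0.1667]
tool_rot: [0.0, 0.97, 0.242, -0.001]
contact_force: [0.0, -0.1, -2.1]
gripper_width: 0.153
```

```bash
cat > cup.py <<'E'
from held import *
for n in ["scene","side"]:
    c=camera_info(n);p,d=grab_frame(n);h=cv2.cvtColor(p,cv2.COLOR_RGB2HSV)
    g=(h[...,0]>50)&(h[...,0]<80)&(h[...,1]>120)
    P,u,v=cloud((n,c),d,g);k=(np.hypot(P[:,0]-.499,P[:,1]-.193)<.04)&(P[:,2]>.090)&(P[:,2]<.1)
    Q=P[k,:2]
    f=lambda s:np.clip(abs(np.hypot(Q[:,0]-s[0],Q[:,1]-s[1])-.0305)-.0015,0,None)
    print(n,k.sum(),least_squares(f,[.499,.193],loss="cauchy",f_scale=.0005).x,circ(Q))
E
python3 cup.py;python3 disc.py .5 .192 .131 .034 scene,side;python3 -c "
from h import *
plan([.4996,.1956,.135],-62)"
```

```text
scene 78 [0.49632734 0.19391772] (array([0.49750205, 0.19212418]), np.float64(0.029045007448805178))
side 140 [0.49596174 0.19307044] (array([0.49592849, 0.19186439]), np.float64(0.029508758958872863))
scene 509 z 0.13076485274733196 centre [0.5    0.192  0.0327]
side 448 z 0.13347520620288372 centre [0.4985 0.1959 0.0337]
t 19.85 tcp [0.4996 0.1962 0.1684] jaw -61.9 tilt 0.10 shift mm [-0.3  0.5 33.4] rv [ 0.    -0.002  0.001] q6 1.32 w 0.152 F [ 0.4  1.4 -3.2] T [ 0.03 -0.05  0.01]
  shift in target axes mm [-0.3  0.6 33.4] world d [  0.   -0.6 -33.4]
```

step_arm --pt "-0.0015 0.0005 0.01 0 0 0 0" --pt "0 0 0.01 0 0 0 0" --pt "0 0 0.006 0 0 0 0" --pt "0 0 0.004 0 0 0 0" --pt "0 0 0.002 0 0 0 0" --pt "0 0 0 0 0 0 0" --pt "0 0 0 0 0 0 0"

```text
time: 20.55
tool_pos: [0.4981, 0.195, 0.1354]
tool_rot: [-0.0, 0.97, 0.242, 0.0]
contact_force: [0.6, 0.3, -3.8]
gripper_width: 0.15
```

```bash
python3 two.py cup2 .5 .193 .11;python3 disc.py .5 .192 .0995 .034 scene,side;python3 held.py
```

```text
t 20.65 tcp [0.498  0.195  0.1354] jaw -61.9 tilt 0.02 shift mm [ 0.8  2.7 25.4] rv [ 0.    -0.     0.001] q6 1.31 w 0.149 F [ 0.3  0.2 -2.7] T [ 0.    0.01 -0.02]
  shift in target axes mm [ 0.8  2.7 25.4] world d [  2.   -2.  -25.4]
scene 455 z 0.09814663280365876 centre [0.4993 0.1907 0.0322]
side 498 z 0.10059933841841912 centre [0.4969 0.1922 0.0336]
disc z 0.09844003358808162 below tcp 0.03690217674262963
disc [0.49733538 0.19549797] 0.09899344693970855 frac 0.5882352941176471 tool off mm [-0.28767398 -0.73108274]
tilt slope deg [-0.25745484 -0.30925055]
```

View pics/cup2.png

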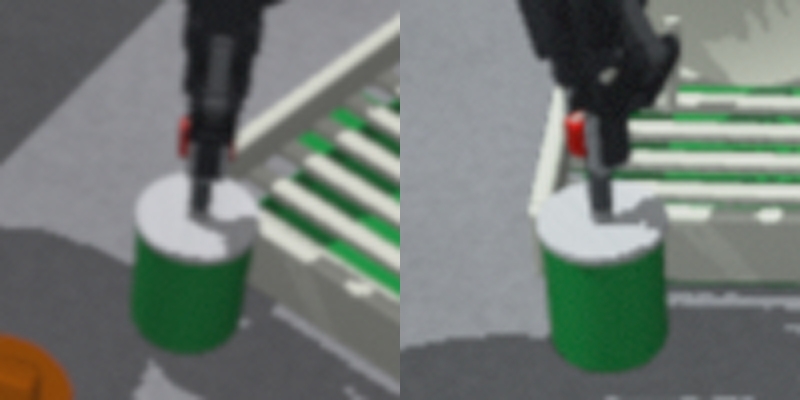

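step_arm --pt "0 0 0.0006 0 0 0 0" --pt "0 0 0.0004 0 0 0 0" --pt "0 0 0 0 0 0 0" --pt "0 0 0 0 0 0 0"

```text
time: 21.2
tool_pos: [0.4982, 0.195, 0.1351]
tool_rot: [0.0, 0.97, 0.242, 0.0]
contact_force: [-2.5, -1.5, 4.4]
gripper_width: 0.149
```

step_arm --pt "0 0 -0.0005 0 0 0 0" --pt "0 0 0 0 0 0 0.035" --pt "0 0 0 0 0 0 0.035" --pt "0 0 0 0 0 0 0.035" --pt "0 0 0 0 0 0 0.05"

```text
time: 21.7
tool_pos: [0.4979, 0.195, 0.1346]
tool_rot: [-0.0, 0.97, 0.242, 0.0]
contact_force: [-0.0, -0.5, 0.2]
gripper_width: 0.564
```

step_arm --pt "0 0 -0.02 0 0 0 0.05" --pt "0 0 -0.03 0 0 0 0.05" --pt "0 0 -0.03 0 0 0 0.06" --pt "0 0 -0.02 0 0 0 0.06" --pt "0 0 0 0 0 0 0.06"

```text
time: 22.2
tool_pos: [0.4999, 0.1955, 0.2389]
tool_rot: [0.0, 0.97, 0.242, 0.004]
contact_force: [-0.2, 0.3, -0.2]
gripper_width: 0.705
```

```bash
python3 two.py cup3 .5 .193 .11;python3 disc.py .5 .192 .0995 .034;python3 knob.py wk5
python3 - <<'E'
from h import *
for n in ["scene","side"]:
    p,d=grab_frame(n)
    for r in cut_out(n,"lump1"):
        P,u,v=cloud(n,d,r["mask"])
        if r["mask"].sum()<500: print(n,round(r["conf"],2),np.round(np.median(P,0),3))
rows([.535,-.29,.25],0,.05,half=True)
E
```

```text
t 22.30 tcp [0.4978 0.1949 0.2344] jaw -61.9 tilt 0.01 shift mm [  1.    2.7 124.4] rv [ 0.    -0.     0.001] q6 1.31 w 0.707 F [ 0.3 -0.4  0.1] T [-0.   -0.01 -0.01]
  shift in target axes mm [  1.    2.7 124.4] world d [   2.2   -1.9 -124.4]
scene 462 z 0.09804123164644202 centre [0.4995 0.1909 0.0327]
side 501 z 0.10063946703226478 centre [0.497  0.1922 0.0336]
wrist 4828 z 0.0989330787901857 centre [0.4985 0.1958 0.0328]
t 22.45 tcp [0.4969 0.1947 0.2325] jaw -61.9 tilt 0.20 shift mm [  0.3   5.6 -57.5] rv [-0.001  0.003 -0.086] q6 1.32 w 0.704 F [-0.7  0.2 -0.1] T [-0.09  0.   -0.  ]
  shift in target axes mm [  0.    5.6 -57.5] world d [ 3.1 -4.7 57.5]
z0 0.16389275475986737 n 887 mean [0.49984345 0.19675495 0.16389275] rect c [0.49892871 0.19611024] size mm [29.29662476 12.9702301 ] rectang 27.98223304748535 pca -152.67543692092295 pix [319.28523112 257.12175874]
scene 0.76 [ 0.483 -0.325  0.022]
scene 0.61 [ 0.59  -0.265  0.022]
scene 0.55 [ 0.585 -0.346  0.022]
scene 0.52 [0.499 0.189 0.157]
scene 0.51 [ 0.513 -0.236  0.022]
side 0.75 [ 0.586 -0.266  0.024]
side 0.69 [ 0.479 -0.328  0.025]
side 0.57 [ 0.581 -0.349  0.025]
side 0.51 [ 0.511 -0.237  0.025]
t 22.70 [0.4976 0.1949 0.234 ] jaw -61.9 q6 1.31 w 0.705 F [ 0.7  0.8 -0.2] n 11
[[-0.0177,0.0405,-0.0015,0,0,-0.098,0.05],[-0.0216,0.0386,-0.0015,0,0,-0.098,0.05],[-0.0253,0.0363,-0.0015,0,0,-0.098,0.05],[-0.0287,0.0336,-0.0015,0,0,-0.098,0.05],[-0.0319,0.0306,-0.0015,0,0,-0.098,0.05],[-0.0347,0.0273,-0.0015,0,0,-0.098,0.05],[-0.0373,0.0238,-0.0015,0,0,-0.098,0.05],[-0.0394,0.02,-0.0015,0,0,-0.098,0.05]]
[[-0.0412,0.0161,-0.0015,0,0,-0.098,0.05],[-0.0426,0.0119,-0.0015,0,0,-0.098,0.05],[-0.0435,0.0077,-0.0015,0,0,-0.098,0.05]]
```

View pics/cup3.png

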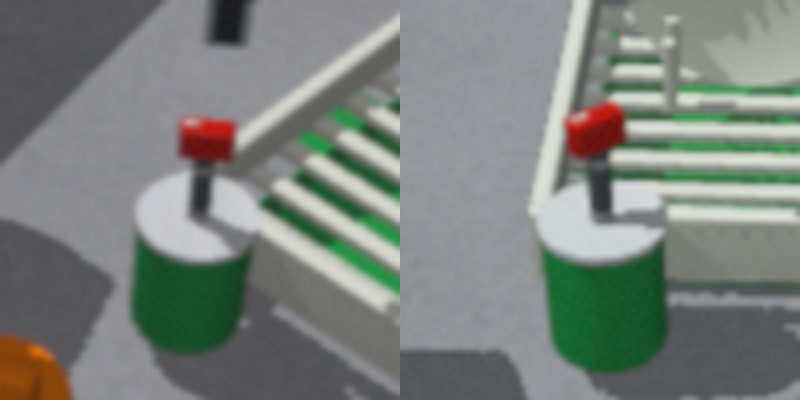

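```bash
python3 -c "
from h import *
rows([.56,-.26,.26],-62,.06,half=True)"
```

```text
t 22.70 [0.4976 0.1949 0.234 ] jaw -61.9 q6 1.31 w 0.705 F [ 0.7  0.8 -0.2] n 11
[[-0.0144,0.0392,-0.0024,0,0,0.0,0.06],[-0.0144,0.0392,-0.0024,0,0,0.0,0.06],[-0.0144,0.0392,-0.0024,0,0,0.0,0.06],[-0.0144,0.0392,-0.0024,0,0,0.0,0.06],[-0.0144,0.0392,-0.0024,0,0,0.0,0.06],[-0.0144,0.0392,-0.0024,0,0,0.0,0.06],[-0.0144,0.0392,-0.0024,0,0,0.0,0.06],[-0.0144,0.0392,-0.0024,0,0,0.0,0.06]]
[[-0.0144,0.0392,-0.0024,0,0,0.0,0.06],[-0.0144,0.0392,-0.0024,0,0,0.0,0.06],[-0.0144,0.0392,-0.0024,0,0,0.0,0.06]]
```

step_arm --pt "-0.0144 0.039 -0.003 0 0 0 0.06" --pt "-0.0144 0.039 -0.003 0 0 0 0.06" --pt "-0.0144 0.039 -0.003 0 0 0 0.06" --pt "-0.0144 0.039 -0.003 0 0 0 0.06" --pt "-0.0144 0.039 -0.003 0 0 0 0.06" --pt "-0.0144 0.039 -0.003 0 0 0 0.06" --pt "-0.0144 0.039 -0.003 0 0 0 0.06" --pt "-0.0144 0.039 -0.003 0 0 0 0.06"

```text
time: 23.5
tool_pos: [0.5429, -0.1363, 0.2588]
tool_rot: [-0.0, 0.97, 0.242, 0.0]
contact_force: [-0.1, 0.3, -0.4]
gripper_width: 0.699
```

step_arm --pt "-0.0144 0.039 0 0 0 0 0.06" --pt "-0.0144 0.039 0 0 0 0 0.06" --pt "-0.0144 0.039 0 0 0 0 0.06" --pt "0 0 0 0 0 0 0.06" --pt "0 0 0 0 0 0 0.06" --pt "0 0 0 0 0 0 0.06"

```text
time: 24.1
tool_pos: [0.5599, -0.2572, 0.2586]
tool_rot: [-0.0, 0.97, 0.243, -0.0]
contact_force: [1.2, -0.3, -0.0]
gripper_width: 0.706
```

```bash
cat > lumps.py <<'E'
from held import *
Rt,t=toolframe();c=camera_info("wrist");p,d=grab_frame("wrist");save(sys.argv[1],p)
print("t",state()["time"],"tcp",np.round(t,4))
P,u,v=cloud(("w",c),d,d>0)
h=cv2.cvtColor(p,cv2.COLOR_RGB2HSV)
m=np.zeros(d.shape,np.uint8);k=(P[:,2]>.019)&(P[:,2]<.032)
m[v[k],u[k]]=255;m[(h[...,1]<90)]=0
m=cv2.morphologyEx(m,cv2.MORPH_OPEN,np.ones((3,3)))
n,l,st,ce=cv2.connectedComponentsWithStats(m)
for i in range(1,n):
    if st[i,4]<150: continue
    q=np.argwhere(l==i)[:,::-1]
    T=np.array([ray(c,x,.024)for x in q])[:,:2]
    r=cv2.minEnclosingCircle((T*1e4).astype(np.float32))
    ctr=T.mean(0)
    if np.hypot(*(ctr-[.53,-.29]))>.17 or r[1]>220: continue
    print("lump px",np.round(ce[i]),"n",st[i,4],"mean",np.round(ctr,4),"enc",np.round(np.array(r[0])/1e4,4),"r %.1f"%(r[1]/10),"tool off",np.round(Rt.T[:2,:2]@(ctr-t[:2])*1000,1))
E
python3 lumps.py lw1
```

```text
t 24.15 tcp [ 0.5599 -0.2572  0.2586]
lump px [335. 180.] n 569 mean [ 0.5881 -0.2598] enc [ 0.5879 -0.2597] r 13.6 tool off [23.7 15.6]
lump px [402. 221.] n 514 mean [ 0.5835 -0.3432] enc [ 0.5832 -0.343 ] r 14.0 tool off [-19.6  87. ]
lump px [277. 230.] n 498 mean [ 0.5132 -0.2311] enc [ 0.513  -0.2312] r 13.7 tool off [-28.8 -45. ]
lump px [337. 290.] n 434 mean [ 0.4818 -0.3217] enc [ 0.4817 -0.3217] r 13.9 tool off [-99.3  20.1]
```

View pics/lw1.png

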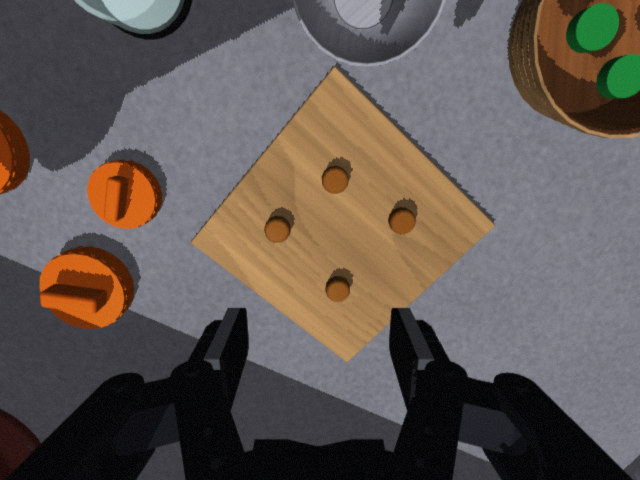

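```bash
python3 -c "
from h import *
rows([.5868,-.2606,.10],-62,.06,half=True)"
```

```text
t 24.15 [ 0.5599 -0.2569  0.2587] jaw -61.9 q6 0.53 w 0.701 F [0.7 0.5 0.1] n 4
[[0.0055,0.004,0.0397,0,0,0.001,0.06],[0.0055,0.004,0.0397,0,0,0.001,0.06],[0.0055,0.004,0.0397,0,0,0.001,0.06],[0.0055,0.004,0.0397,0,0,0.001,0.06]]
```

step_arm --pt "0.0055 0.004 0.04 0 0 0 0.06" --pt "0.0055 0.004 0.04 0 0 0 0.06" --pt "0.0055 0.004 0.04 0 0 0 0.06" --pt "0.0055 0.004 0.04 0 0 0 0.06" --pt "0 0 0.02 0 0 0 0.06" --pt "0 0 0.01 0 0 0 0.06" --pt "0 0 0 0 0 0 0.06" --pt "0 0 0 0 0 0 0.06"

```text
time: 24.95
tool_pos: [0.5878, -0.2619, 0.0706]
tool_rot: [0.001, 0.97, 0.243, 0.001]
contact_force: [-0.5, 0.1, 1.0]
gripper_width: 0.704
```

```bash
python3 lumps.py lw2; python3 -c "
from h import *
plan([.5868,-.2606,.012],-62)"
```

```text
t 25.0 tcp [ 0.5878 -0.2619  0.0706]
lump px [317. 274.] n 1747 mean [ 0.5893 -0.2591] enc [ 0.5891 -0.2594] r 13.8 tool off [ 2.6 -1.7]
lump px [446. 336.] n 659 mean [ 0.5898 -0.345 ] enc [ 0.5876 -0.3438] r 13.8 tool off [-37.4  74.2]
lump px [323. 437.] n 514 mean [ 0.4894 -0.3171] enc [ 0.4872 -0.3186] r 12.7 tool off [-112.9    2.3]
t 25.00 tcp [ 0.5881 -0.2622  0.0712] jaw -61.9 tilt 0.21 shift mm [-0.5 -2.3 59.2] rv [ 0.003 -0.002  0.002] q6 0.55 w 0.703 F [0.9 0.7 0.3] T [-0.01  0.03  0.05]
  shift in target axes mm [-0.4 -2.1 59.2] world d [ -1.3   1.6 -59.2]
```

View pics/lw2.png

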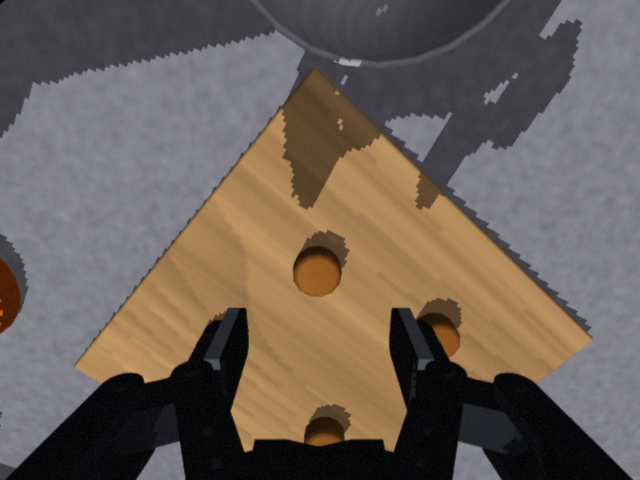

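step_arm --pt "0.0005 -0.0015 0.025 0 0 0 0.06" --pt "0 0 0.02 0 0 0 0.06" --pt "0 0 0.0135 0 0 0 0.06" --pt "0 0 0 0 0 0 0.06" --pt "0 0 0 0 0 0 0" --pt "0 0 0 0 0 0 0" --pt "0 0 0 0 0 0 0" --pt "0 0 0 0 0 0 0"

```text
time: 25.8
tool_pos: [0.588, -0.2612, 0.0125]
tool_rot: [0.001, 0.97, 0.242, 0.001]
contact_force: [-1.7, 0.6, 5.6]
gripper_width: 0.291
```

step_arm --pt "0 0 -0.01 0 0 0 0" --pt "0 0 -0.03 0 0 0 0" --pt "0 0 -0.04 0 0 0 0" --pt "0 0 -0.04 0 0 0 0" --pt "0 0 -0.02 0 0 0 0"

```text
time: 26.3
tool_pos: [0.5882, -0.2612, 0.1555]
tool_rot: [0.002, 0.97, 0.242, 0.002]
contact_force: [0.8, -1.4, -0.0]
gripper_width: 0.288
```

```bash
python3 -c "
from h import *
p,d=grab_frame('wrist');save('lw3',p)
rows([.6595,-.0198,.15],-62,0)"
```

```text
t 26.35 [ 0.5894 -0.2619  0.1584] jaw -61.9 q6 0.55 w 0.287 F [ 1.4 -0.5  2.6] n 6
[[0.0293,-0.0301,0.0014,0,0,0.0,0],[0.0293,-0.0301,0.0014,0,0,0.0,0],[0.0293,-0.0301,0.0014,0,0,0.0,0],[0.0293,-0.0301,0.0014,0,0,0.0,0],[0.0293,-0.0301,0.0014,0,0,0.0,0],[0.0293,-0.0301,0.0014,0,0,0.0,0]]
```

View pics/lw3.png

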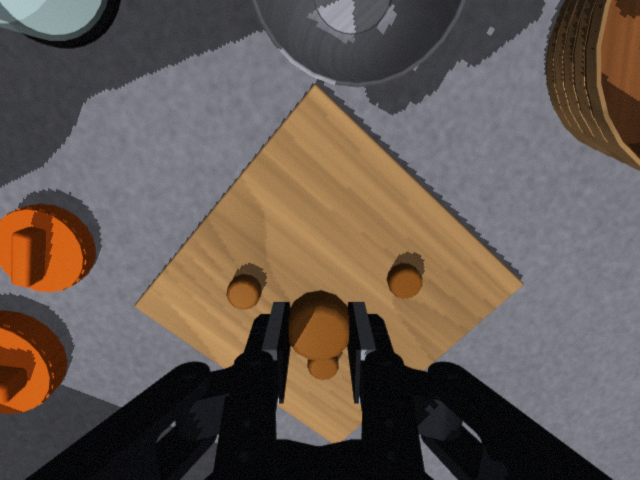

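step_arm --pt "0.029 -0.03 0.001 0 0 0 0" --pt "0.029 -0.03 0.001 0 0 0 0" --pt "0.029 -0.03 0.001 0 0 0 0" --pt "0.029 -0.03 0.001 0 0 0 0" --pt "0.029 -0.03 0.001 0 0 0 0" --pt "0.029 -0.03 0.001 0 0 0 0" --pt "0.001 -0.001 0 0 0 0 0" --pt "0 0 0 0 0 0 0"

```text
time: 27.15
tool_pos: [0.6554, -0.0174, 0.1434]
tool_rot: [-0.0, 0.97, 0.243, -0.001]
contact_force: [-0.8, 0.1, 0.9]
gripper_width: 0.288
```

step_arm --pt "0 0 0 0 0 0 0" --pt "0 0 0 0 0 0 0"

```text
time: 27.35
tool_pos: [0.6555, -0.0197, 0.1441]
tool_rot: [0.0, 0.97, 0.242, -0.0]
contact_force: [-0.5, 0.9, -0.3]
gripper_width: 0.289
```

```bash
python3 -c "
from h import *
p,d=grab_frame('wrist');save('lw4',p)
plan([.6597,-.0198,.104],-62)"
```

```text
t 27.40 tcp [ 0.6556 -0.0197  0.1442] jaw -62.0 tilt 0.02 shift mm [ 3.6  2.  40.2] rv [ 0.     0.    -0.001] q6 0.94 w 0.290 F [-0.4  0.1  0.1] T [0.05 0.   0.03]
  shift in target axes mm [ 3.6  2.  40.2] world d [  4.1  -0.1 -40.2]
```

View pics/lw4.png

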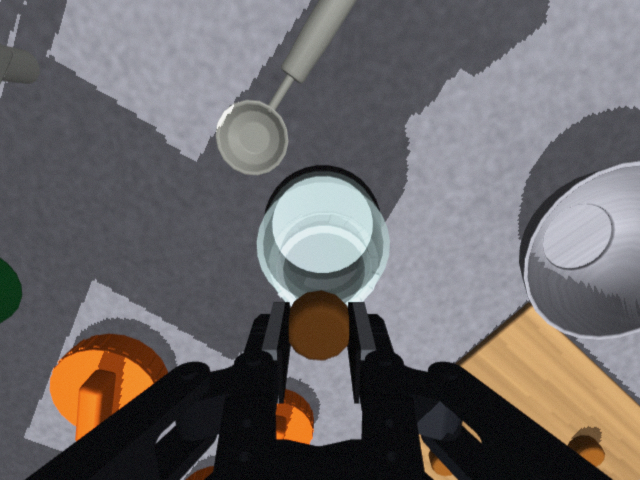

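Lump held at (320,325), jar mouth just beyond at (322,265). Move into line, lower and release.

step_arm --pt "0.0036 0.002 0.01 0 0 0 0" --pt "0 0 0.015 0 0 0 0" --pt "0 0 0.013 0 0 0 0" --pt "0 0 0 0 0 0 0" --pt "0 0 0 0 0 0 0.04" --pt "0 0 0 0 0 0 0.06" --pt "0 0 0 0 0 0 0.06" --pt "0 0 -0.01 0 0 0 0.06"

```text
time: 28.2
tool_pos: [0.6592, -0.0182, 0.1156]
tool_rot: [-0.0, 0.97, 0.242, -0.001]
contact_force: [0.1, 0.5, -0.3]
gripper_width: 0.703
```

step_arm --pt "0 0 -0.03 0 0 0 0.06" --pt "0 0 -0.03 0 0 0 0.06" --pt "0 0 -0.01 0 0 0 0.06"

```text
time: 28.5
tool_pos: [0.6623, -0.0186, 0.1921]
tool_rot: [0.002, 0.97, 0.243, 0.004]
contact_force: [0.6, -0.1, 0.5]
gripper_width: 0.704
```

```bash
python3 two.py in1 .66 -.02 .06; python3 -c "
from h import *
for n in ['scene','side']:
    p,d=grab_frame(n)
    for r in cut_out(n,'lump1'):
        P,u,v=cloud(n,d,r['mask'])
        if r['mask'].sum()<500: print(n,round(r['conf'],2),np.round(np.median(P,0),3))
rows([.582,-.344,.12],-62,.06)"
```

```text
t 28.60 tcp [ 0.6616 -0.0186  0.1897] jaw -61.9 tilt 0.33 shift mm [-2.700e+00  1.000e-01  1.297e+02] rv [ 0.003 -0.005  0.001] q6 0.94 w 0.702 F [0.4 0.1 0.1] T [ 0.01  0.06 -0.  ]
  shift in target axes mm [ -2.1   0.5 129.7] world d [  -1.6   -1.4 -129.7]
scene 0.58 [ 0.483 -0.326  0.022]
scene 0.53 [ 0.585 -0.347  0.022]
scene 0.47 [ 0.514 -0.235  0.022]
side 0.77 [ 0.581 -0.349  0.024]
side 0.74 [ 0.48  -0.328  0.025]
t 28.80 [ 0.6588 -0.0183  0.184 ] jaw -61.9 q6 0.94 w 0.707 F [ 0.4  0.5 -1. ] n 8
[[-0.0276,0.0314,0.008,0,0,0.0,0.06],[-0.0276,0.0314,0.008,0,0,0.0,0.06],[-0.0276,0.0314,0.008,0,0,0.0,0.06],[-0.0276,0.0314,0.008,0,0,0.0,0.06],[-0.0276,0.0314,0.008,0,0,0.0,0.06],[-0.0276,0.0314,0.008,0,0,0.0,0.06],[-0.0276,0.0314,0.008,0,0,0.0,0.06],[-0.0276,0.0314,0.008,0,0,0.0,0.06]]
```

View pics/in1.png

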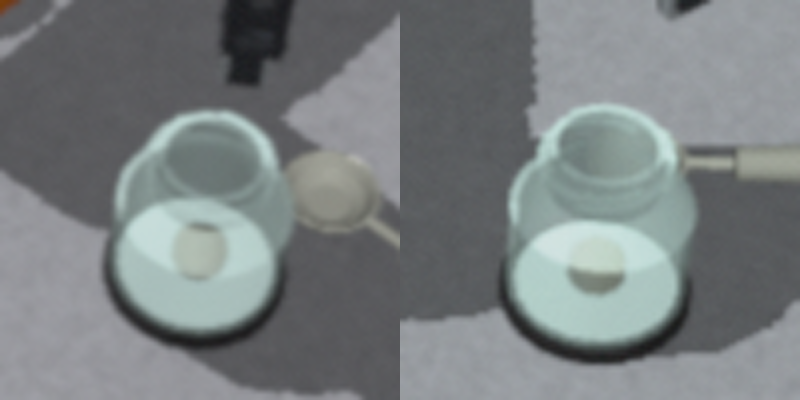

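Lump one is in the jar. Next lump.

step_arm --pt "-0.0276 0.0314 0.008 0 0 0 0.06" --pt "-0.0276 0.0314 0.008 0 0 0 0.06" --pt "-0.0276 0.0314 0.008 0 0 0 0.06" --pt "-0.0276 0.0314 0.008 0 0 0 0.06" --pt "-0.0276 0.0314 0.008 0 0 0 0.06" --pt "-0.0276 0.0314 0.008 0 0 0 0.06" --pt "-0.0276 0.0314 0.008 0 0 0 0.06" --pt "-0.0276 0.0314 0.008 0 0 0 0.06"

```text
time: 29.6
tool_pos: [0.5818, -0.3448, 0.1199]
tool_rot: [-0.001, 0.97, 0.242, -0.001]
contact_force: [1.3, -0.6, -0.1]
gripper_width: 0.701
```

step_arm --pt "0 0 0.03 0 0 0 0.06" --pt "0 0 0.02 0 0 0 0.06" --pt "0 0 0 0 0 0 0.06" --pt "0 0 0 0 0 0 0.06"

```text
time: 30.0
tool_pos: [0.5826, -0.3432, 0.0708]
tool_rot: [-0.001, 0.97, 0.243, -0.001]
contact_force: [0.5, -0.3, 0.5]
gripper_width: 0.702
```

```bash
python3 lumps.py lw5; python3 -c "
from h import *
plan([.582,-.344,.012],-62)"
```

```text
t 30.05 tcp [ 0.5826 -0.3432  0.0708]
lump px [322. 274.] n 1731 mean [ 0.5847 -0.3432] enc [ 0.5845 -0.3432] r 13.8 tool off [1.9 0.9]
lump px [ 89. 290.] n 1740 mean [ 0.5149 -0.2324] enc [ 0.5151 -0.2323] r 14.7 tool off [  -7.6 -129.6]
t 30.05 tcp [ 0.5835 -0.3437  0.0724] jaw -61.9 tilt 0.00 shift mm [-1.5 -0.5 60.4] rv [-0.     0.     0.002] q6 0.44 w 0.698 F [0.1 0.2 0.3] T [-0.04  0.02 -0.02]
  shift in target axes mm [-1.5 -0.5 60.4] world d [ -1.5  -0.3 -60.4]
```

step_arm --pt "0 0.0003 0.025 0 0 0 0.06" --pt "0 0 0.02 0 0 0 0.06" --pt "0 0 0.014 0 0 0 0.06" --pt "0 0 0 0 0 0 0.06" --pt "0 0 0 0 0 0 0" --pt "0 0 0 0 0 0 0" --pt "0 0 0 0 0 0 0" --pt "0 0 0 0 0 0 0"

```text
time: 30.85
tool_pos: [0.5847, -0.345, 0.0156]
tool_rot: [0.001, 0.97, 0.242, 0.001]
contact_force: [0.3, 0.8, 6.1]
gripper_width: 0.284
```

step_arm --pt "0 0 -0.01 0 0 0 0" --pt "0 0 -0.03 0 0 0 0" --pt "0 0 -0.04 0 0 0 0" --pt "0 0 -0.04 0 0 0 0" --pt "0 0 -0.02 0 0 0 0"

```text
time: 31.35
tool_pos: [0.5849, -0.3453, 0.1587]
tool_rot: [0.003, 0.97, 0.242, 0.002]
contact_force: [0.2, -1.1, -0.2]
gripper_width: 0.283
```

```bash
python3 -c "
from h import *
p,d=grab_frame('wrist');save('lw6',p)
rows([.6605,-.0198,.144],-62,0)"
```

```text
t 31.40 [ 0.5861 -0.3461  0.1617] jaw -61.9 q6 0.44 w 0.282 F [ 1.7 -0.3  2.2] n 8
[[0.0274,-0.0316,0.0022,0,0,0.0,0],[0.0274,-0.0316,0.0022,0,0,0.0,0],[0.0274,-0.0316,0.0022,0,0,0.0,0],[0.0274,-0.0316,0.0022,0,0,0.0,0],[0.0274,-0.0316,0.0022,0,0,0.0,0],[0.0274,-0.0316,0.0022,0,0,0.0,0],[0.0274,-0.0316,0.0022,0,0,0.0,0],[0.0274,-0.0316,0.0022,0,0,0.0,0]]
```

View pics/lw6.png

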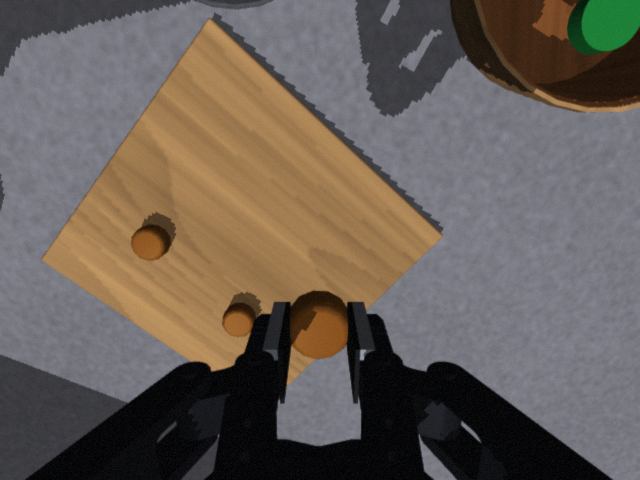

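step_arm --pt "0.0277 -0.0316 0.002 0 0 0 0" --pt "0.0277 -0.0316 0.002 0 0 0 0" --pt "0.0277 -0.0316 0.002 0 0 0 0" --pt "0.0277 -0.0316 0.002 0 0 0 0" --pt "0.0277 -0.0316 0.002 0 0 0 0" --pt "0.0277 -0.0316 0.002 0 0 0 0" --pt "0.0277 -0.0316 0.002 0 0 0 0" --pt "0.0277 -0.0316 0.002 0 0 0 0"

```text
time: 32.2
tool_pos: [0.6596, -0.0151, 0.1362]
tool_rot: [-0.0, 0.97, 0.242, -0.001]
contact_force: [-0.2, 0.0, -0.3]
gripper_width: 0.28
```

step_arm --pt "0 0 0 0 0 0 0" --pt "0 0 0 0 0 0 0" --pt "0 0 0 0 0 0 0"

```text
time: 32.5
tool_pos: [0.6596, -0.0176, 0.1367]
tool_rot: [0.0, 0.97, 0.242, -0.001]
contact_force: [-0.1, 0.0, -0.1]
gripper_width: 0.28
```

```bash
python3 -c "
from h import *
p,d=grab_frame('wrist');save('lw7',p)
plan([.6597,-.0198,.106],-62)"
```

```text
t 32.55 tcp [ 0.6597 -0.018   0.1369] jaw -62.0 tilt 0.04 shift mm [-0.8  1.6 30.9] rv [-0.     0.001 -0.   ] q6 0.94 w 0.278 F [ 0.6 -0.6  0. ] T [-0.01  0.02 -0.03]
  shift in target axes mm [-0.9  1.6 30.9] world d [ -0.   -1.8 -30.9]
```

View pics/lw7.png

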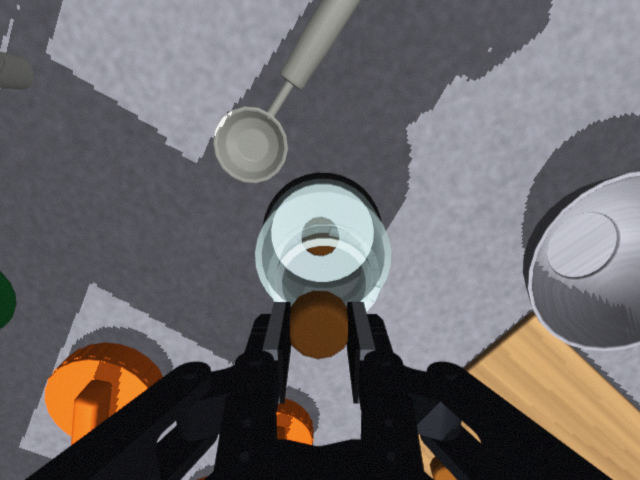

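Lump two is held firmly at (320,325), and lump one shows in the jar at (321,240). Lower and release.

step_arm --pt "-0.0008 0.0016 0.01 0 0 0 0" --pt "0 0 0.013 0 0 0 0" --pt "0 0 0.009 0 0 0 0" --pt "0 0 0 0 0 0 0" --pt "0 0 0 0 0 0 0.04" --pt "0 0 0 0 0 0 0.06" --pt "0 0 0 0 0 0 0.06" --pt "0 0 -0.01 0 0 0 0.06"

```text
time: 33.35
tool_pos: [0.6593, -0.0184, 0.1144]
tool_rot: [-0.0, 0.97, 0.243, -0.001]
contact_force: [-0.4, 0.3, -0.2]
gripper_width: 0.699
```

step_arm --pt "0 0 -0.03 0 0 0 0.06" --pt "0 0 -0.03 0 0 0 0.06" --pt "0 0 -0.01 0 0 0 0.06" --pt "0 0 0 0 0 0 0.06"

```text
time: 33.75
tool_pos: [0.6617, -0.0188, 0.1887]
tool_rot: [0.001, 0.97, 0.243, 0.003]
contact_force: [-0.8, 0.2, 0.6]
gripper_width: 0.702
```

```bash
python3 two.py in2 .66 -.02 .06; python3 -c "
from h import *
for n in ['scene','side']:
    p,d=grab_frame(n)
    for r in cut_out(n,'lump1'):
        P,u,v=cloud(n,d,r['mask'])
        if r['mask'].sum()<500: print(n,round(r['conf'],2),np.round(np.median(P,0),3))
rows([.512,-.232,.12],-62,.06)"
```

```text
t 33.85 tcp [ 0.6597 -0.0185  0.1844] jaw -61.9 tilt 0.06 shift mm [ -0.3   1.5 124.4] rv [-0.001  0.001  0.001] q6 0.94 w 0.701 F [-0.6 -0.4 -0.5] T [ 0.01  0.03 -0.02]
  shift in target axes mm [ -0.4   1.4 124.4] world d [   0.3   -1.5 -124.4]
scene 0.47 [ 0.483 -0.325  0.022]
side 0.84 [ 0.479 -0.327  0.025]
side 0.54 [ 0.511 -0.237  0.024]
t 34.05 [ 0.6591 -0.0185  0.1831] jaw -61.9 q6 0.94 w 0.705 F [-0.5  0.7  0.1] n 6
[[-0.0384,0.0199,0.0105,0,0,0.0,0.06],[-0.0384,0.0199,0.0105,0,0,0.0,0.06],[-0.0384,0.0199,0.0105,0,0,0.0,0.06],[-0.0384,0.0199,0.0105,0,0,0.0,0.06],[-0.0384,0.0199,0.0105,0,0,0.0,0.06],[-0.0384,0.0199,0.0105,0,0,0.0,0.06]]
```

View pics/in2.png

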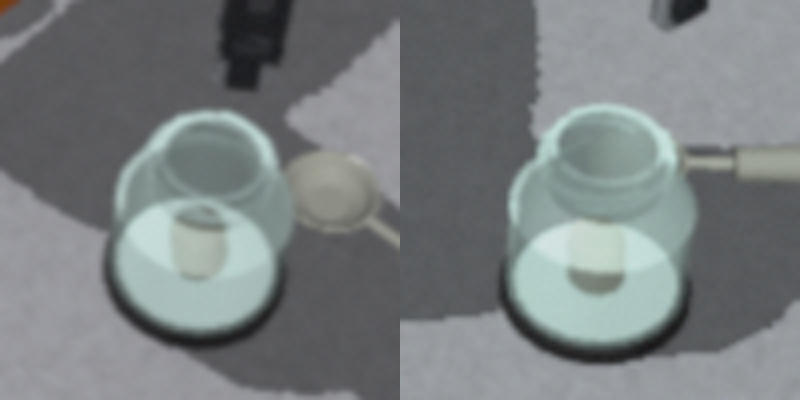

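step_arm --pt "-0.0384 0.02 0.01 0 0 0 0.06" --pt "-0.0384 0.02 0.01 0 0 0 0.06" --pt "-0.0384 0.02 0.01 0 0 0 0.06" --pt "-0.0384 0.02 0.01 0 0 0 0.06" --pt "-0.0384 0.02 0.01 0 0 0 0.06" --pt "-0.0384 0.02 0.01 0 0 0 0.06" --pt "0 0 0.025 0 0 0 0.06" --pt "0 0 0.025 0 0 0 0.06"

```text
time: 34.85
tool_pos: [0.5124, -0.2343, 0.0744]
tool_rot: [0.0, 0.971, 0.241, 0.0]
contact_force: [0.2, -0.0, 0.1]
gripper_width: 0.7
```

step_arm --pt "0 0 0 0 0 0 0.06" --pt "0 0 0 0 0 0 0.06" --pt "0 0 0 0 0 0 0.06"

```text
time: 35.15
tool_pos: [0.5142, -0.2331, 0.0766]
tool_rot: [0.001, 0.97, 0.243, 0.001]
contact_force: [0.6, 1.2, 0.3]
gripper_width: 0.699
```

```bash
python3 lumps.py lw8; python3 -c "
from h import *
plan([.512,-.232,.012],-62)"
```

```text
t 35.2 tcp [ 0.5142 -0.2331  0.0766]
lump px [315. 273.] n 1640 mean [ 0.5135 -0.2304] enc [ 0.5132 -0.2304] r 13.8 tool off [ 0.6 -2.8]
t 35.20 tcp [ 0.5144 -0.2332  0.077 ] jaw -61.9 tilt 0.15 shift mm [-1.6 -2.4 65. ] rv [ 0.002 -0.001  0.002] q6 0.52 w 0.703 F [ 0.5 -0.1 -0.2] T [ 0.07 -0.03 -0.07]
  shift in target axes mm [-1.6 -2.2 65. ] world d [ -2.4   1.2 -65. ]
```

step_arm --pt "-0.001 -0.0027 0.025 0 0 0 0.06" --pt "0 0 0.023 0 0 0 0.06" --pt "0 0 0.015 0 0 0 0.06" --pt "0 0 0 0 0 0 0.06" --pt "0 0 0 0 0 0 0" --pt "0 0 0 0 0 0 0" --pt "0 0 0 0 0 0 0" --pt "0 0 0 0 0 0 0"

```text
time: 36.0
tool_pos: [0.5125, -0.2318, 0.0144]
tool_rot: [0.001, 0.97, 0.242, 0.001]
contact_force: [0.2, 0.9, 6.2]
gripper_width: 0.285
```

step_arm --pt "0 0 -0.01 0 0 0 0" --pt "0 0 -0.03 0 0 0 0" --pt "0 0 -0.04 0 0 0 0" --pt "0 0 -0.04 0 0 0 0" --pt "0 0 -0.01 0 0 0 0" --pt "0 0 0 0 0 0 0"

```text
time: 36.6
tool_pos: [0.5125, -0.2319, 0.1455]
tool_rot: [0.002, 0.97, 0.242, 0.002]
contact_force: [0.5, -0.2, -0.3]
gripper_width: 0.282
```

```bash
python3 -c "
from h import *
p,d=grab_frame('wrist');save('lw9',p)
rows([.6605,-.0198,.144],-62,0)"
```

```text
t 36.65 [ 0.5113 -0.2311  0.1429] jaw -61.9 q6 0.52 w 0.283 F [-0.1 -0.1 -0.5] n 6
[[0.0385,-0.0194,-0.0002,0,0,0.0,0],[0.0385,-0.0194,-0.0002,0,0,0.0,0],[0.0385,-0.0194,-0.0002,0,0,0.0,0],[0.0385,-0.0194,-0.0002,0,0,0.0,0],[0.0385,-0.0194,-0.0002,0,0,0.0,0],[0.0385,-0.0194,-0.0002,0,0,0.0,0]]
```

View pics/lw9.png

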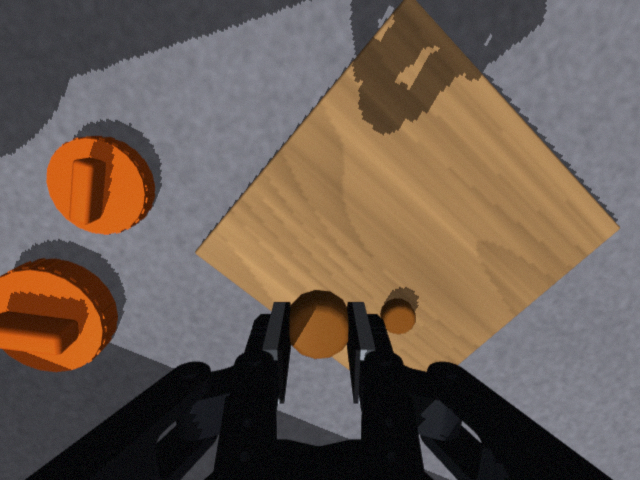

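step_arm --pt "0.0385 -0.0194 0 0 0 0 0" --pt "0.0385 -0.0194 0 0 0 0 0" --pt "0.0385 -0.0194 0 0 0 0 0" --pt "0.0385 -0.0194 0 0 0 0 0" --pt "0.0385 -0.0194 0 0 0 0 0" --pt "0.0385 -0.0194 0 0 0 0 0" --pt "0 0 0 0 0 0 0" --pt "0 0 0 0 0 0 0"

```text
time: 37.45
tool_pos: [0.6588, -0.0186, 0.1391]
tool_rot: [-0.001, 0.97, 0.243, -0.002]
contact_force: [-0.5, -0.8, -0.4]
gripper_width: 0.284
```

step_arm --pt "0 0 0 0 0 0 0" --pt "0 0 0 0 0 0 0"

```text
time: 37.65
tool_pos: [0.6592, -0.0206, 0.1413]
tool_rot: [-0.0, 0.97, 0.242, -0.001]
contact_force: [0.3, 0.1, -0.2]
gripper_width: 0.28
```

```bash
python3 -c "
from h import *
plan([.6597,-.0198,.107],-62)"
```

```text
t 37.65 tcp [ 0.6592 -0.0206  0.1413] jaw -62.0 tilt 0.10 shift mm [ 0.9 -0.5 34.3] rv [-0.001  0.002 -0.   ] q6 0.94 w 0.280 F [ 0.3  0.1 -0.2] T [-0.08 -0.03 -0.04]
  shift in target axes mm [ 0.8 -0.5 34.3] world d [  0.5   0.8 -34.3]
```

step_arm --pt "0.0008 -0.0005 0.012 0 0 0 0" --pt "0 0 0.013 0 0 0 0" --pt "0 0 0.009 0 0 0 0" --pt "0 0 0 0 0 0 0" --pt "0 0 0 0 0 0 0.04" --pt "0 0 0 0 0 0 0.06" --pt "0 0 0 0 0 0 0.06" --pt "0 0 -0.01 0 0 0 0.06"

```text
time: 38.45
tool_pos: [0.6598, -0.0186, 0.1175]
tool_rot: [-0.0, 0.97, 0.243, -0.001]
contact_force: [-0.4, 0.2, 0.1]
gripper_width: 0.704
```

step_arm --pt "0 0 -0.03 0 0 0 0.06" --pt "0 0 -0.03 0 0 0 0.06" --pt "0 0 -0.01 0 0 0 0.06" --pt "0 0 0 0 0 0 0.06" --pt "0 0 0 0 0 0 0.06"

```text
time: 38.95
tool_pos: [0.6602, -0.0187, 0.1874]
tool_rot: [-0.0, 0.97, 0.242, -0.001]
contact_force: [-0.2, 0.0, -0.9]
gripper_width: 0.704
```

```bash
python3 two.py in3 .66 -.02 .06; python3 -c "
from h import *
for n in ['scene','side']:
    p,d=grab_frame(n)
    for r in cut_out(n,'lump1'):
        P,u,v=cloud(n,d,r['mask'])
        if r['mask'].sum()<500: print(n,round(r['conf'],2),np.round(np.median(P,0),3))
rows([.4803,-.3225,.12],-62,.06)"
```

```text
t 39.05 tcp [ 0.6595 -0.0186  0.186 ] jaw -61.9 tilt 0.20 shift mm [1.00e-01 1.70e+00 1.26e+02] rv [-0.002  0.003  0.001] q6 0.94 w 0.703 F [-0.4  0.9 -0.7] T [-0.    0.01  0.  ]
  shift in target axes mm [ -0.2   1.4 126. ] world d [   0.5   -1.4 -126. ]
scene 0.51 [ 0.483 -0.326  0.022]
side 0.88 [ 0.48  -0.327  0.024]
t 39.25 [ 0.6601 -0.0187  0.1868] jaw -61.9 q6 0.94 w 0.700 F [ 0.1 -0.3  1.5] n 8
[[-0.0377,0.0229,0.0084,0,0,0.0,0.06],[-0.0377,0.0229,0.0084,0,0,0.0,0.06],[-0.0377,0.0229,0.0084,0,0,0.0,0.06],[-0.0377,0.023,0.0084,0,0,0.0,0.06],[-0.0377,0.023,0.0084,0,0,0.0,0.06],[-0.0377,0.023,0.0084,0,0,0.0,0.06],[-0.0377,0.023,0.0084,0,0,0.0,0.06],[-0.0377,0.023,0.0084,0,0,0.0,0.06]]
```

View pics/in3.png

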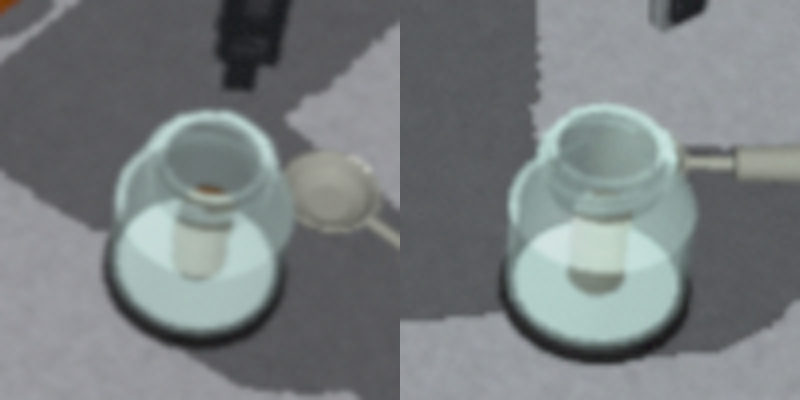

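step_arm --pt "-0.0377 0.023 0.008 0 0 0 0.06" --pt "-0.0377 0.023 0.008 0 0 0 0.06" --pt "-0.0377 0.023 0.008 0 0 0 0.06" --pt "-0.0377 0.023 0.008 0 0 0 0.06" --pt "-0.0377 0.023 0.008 0 0 0 0.06" --pt "-0.0377 0.023 0.008 0 0 0 0.06" --pt "-0.0377 0.023 0.008 0 0 0 0.06" --pt "-0.0377 0.023 0.008 0 0 0 0.06"

```text
time: 40.05
tool_pos: [0.4798, -0.3243, 0.1237]
tool_rot: [-0.0, 0.97, 0.242, -0.0]
contact_force: [0.1, -0.4, -0.8]
gripper_width: 0.701
```

step_arm --pt "0 0 0.025 0 0 0 0.06" --pt "0 0 0.025 0 0 0 0.06" --pt "0 0 0 0 0 0 0.06" --pt "0 0 0 0 0 0 0.06" --pt "0 0 0 0 0 0 0.06"

```text
time: 40.55
tool_pos: [0.4821, -0.3235, 0.0759]
tool_rot: [0.001, 0.97, 0.243, 0.001]
contact_force: [0.6, -0.7, 0.2]
gripper_width: 0.701
```

```bash
python3 lumps.py lw10; python3 -c "
from h import *
plan([.4803,-.3225,.012],-62)"
```

```text
t 40.6 tcp [ 0.4821 -0.3235  0.0759]
lump px [317. 273.] n 1655 mean [ 0.482  -0.3218] enc [ 0.482 -0.322] r 13.9 tool off [ 0.7 -1.5]
t 40.60 tcp [ 0.4823 -0.3236  0.0762] jaw -61.9 tilt 0.17 shift mm [-1.3 -2.1 64.2] rv [ 0.003 -0.001  0.002] q6 0.36 w 0.704 F [-0.4 -0.3 -0. ] T [-0.01 -0.02  0.02]
  shift in target axes mm [-1.2 -1.9 64.2] world d [ -2.    1.1 -64.2]
```

step_arm --pt "-0.001 -0.0017 0.025 0 0 0 0.06" --pt "0 0 0.023 0 0 0 0.06" --pt "0 0 0.015 0 0 0 0.06" --pt "0 0 0 0 0 0 0.06" --pt "0 0 0 0 0 0 0" --pt "0 0 0 0 0 0 0" --pt "0 0 0 0 0 0 0" --pt "0 0 0 0 0 0 0"

```text
time: 41.4
tool_pos: [0.4807, -0.3231, 0.0134]
tool_rot: [0.001, 0.97, 0.242, 0.001]
contact_force: [0.3, 0.4, 6.4]
gripper_width: 0.286
```

step_arm --pt "0 0 -0.01 0 0 0 0" --pt "0 0 -0.03 0 0 0 0" --pt "0 0 -0.04 0 0 0 0" --pt "0 0 -0.04 0 0 0 0" --pt "0 0 -0.01 0 0 0 0" --pt "0 0 0 0 0 0 0"

```text
time: 42.0
tool_pos: [0.4806, -0.3231, 0.1445]
tool_rot: [0.002, 0.97, 0.242, 0.002]
contact_force: [0.2, -0.6, -0.9]
gripper_width: 0.285
```

```bash
python3 -c "
from h import *
p,d=grab_frame('wrist');save('lw11',p)
rows([.6605,-.0198,.144],-62,0)"
```

```text
t 42.05 [ 0.4795 -0.3221  0.1419] jaw -61.9 q6 0.36 w 0.289 F [ 0.5 -0.1 -0.9] n 8
[[0.0377,-0.0227,-0.0003,0,0,0.0,0],[0.0377,-0.0227,-0.0003,0,0,0.0,0],[0.0377,-0.0227,-0.0003,0,0,0.0,0],[0.0377,-0.0227,-0.0003,0,0,0.0,0],[0.0377,-0.0227,-0.0003,0,0,0.0,0],[0.0377,-0.0227,-0.0003,0,0,0.0,0],[0.0377,-0.0227,-0.0003,0,0,0.0,0],[0.0377,-0.0227,-0.0003,0,0,0.0,0]]
```

View pics/lw11.png

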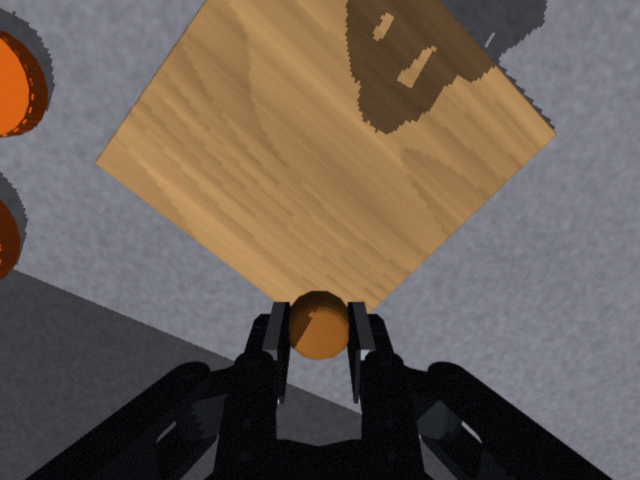

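The last lump is held at (320,325) and the board is empty.

step_arm --pt "0.0377 -0.0227 0 0 0 0 0" --pt "0.0377 -0.0227 0 0 0 0 0" --pt "0.0377 -0.0227 0 0 0 0 0" --pt "0.0377 -0.0227 0 0 0 0 0" --pt "0.0377 -0.0227 0 0 0 0 0" --pt "0.0377 -0.0227 0 0 0 0 0" --pt "0.0377 -0.0227 0 0 0 0 0" --pt "0.0377 -0.0227 0 0 0 0 0"

```text
time: 42.85
tool_pos: [0.659, -0.0179, 0.1378]
tool_rot: [-0.001, 0.97, 0.242, -0.002]
contact_force: [0.9, -0.6, 0.3]
gripper_width: 0.288
```

step_arm --pt "0 0 0 0 0 0 0" --pt "0 0 0 0 0 0 0" --pt "0 0 0 0 0 0 0"

```text
time: 43.15
tool_pos: [0.6588, -0.0204, 0.1392]
tool_rot: [-0.0, 0.97, 0.242, -0.002]
contact_force: [-0.8, -0.7, -0.1]
gripper_width: 0.288
```

```bash
python3 -c "
from h import *
plan([.6597,-.0198,.107],-62)"
```

```text
t 43.15 tcp [ 0.6588 -0.0204  0.1392] jaw -62.0 tilt 0.20 shift mm [ 1.2 -0.  32.2] rv [-0.002  0.003  0.001] q6 0.94 w 0.288 F [-0.8 -0.7 -0.1] T [-0.01 -0.   -0.02]
  shift in target axes mm [ 1.1 -0.1 32.2] world d [  0.9   0.6 -32.2]
```

step_arm --pt "0.001 0 0.012 0 0 0 0" --pt "0 0 0.012 0 0 0 0" --pt "0 0 0.008 0 0 0 0" --pt "0 0 0 0 0 0 0" --pt "0 0 0 0 0 0 0.04" --pt "0 0 0 0 0 0 0.06" --pt "0 0 0 0 0 0 0.06" --pt "0 0 -0.01 0 0 0 0.06"

```text
time: 43.95
tool_pos: [0.6601, -0.0193, 0.1184]
tool_rot: [-0.0, 0.97, 0.242, -0.001]
contact_force: [-0.2, 0.7, -0.3]
gripper_width: 0.703
```

step_arm --pt "0 0 -0.03 0 0 0 0.06" --pt "0 0 -0.03 0 0 0 0.06" --pt "0 0 -0.01 0 0 0 0.06" --pt "0 0 0 0 0 0 0.06" --pt "0 0 0 0 0 0 0.06"

```text
time: 44.45
tool_pos: [0.6605, -0.0193, 0.1884]
tool_rot: [-0.0, 0.97, 0.242, -0.001]
contact_force: [-0.3, 0.1, -0.6]
gripper_width: 0.705
```

```bash
python3 two.py in4 .66 -.02 .06; python3 -c "
from h import *
p,d=grab_frame('scene');save('sc4',p)
p,d=grab_frame('wrist');save('w4',p)
rows([.469,-.073,.20],-77,.06)"
```

```text
t 44.55 tcp [ 0.6599 -0.0193  0.1869] jaw -61.9 tilt 0.21 shift mm [1.000e-01 1.000e+00 1.269e+02] rv [-0.002  0.003  0.001] q6 0.94 w 0.701 F [-0.1  0.  -1. ] T [-0.03 -0.05  0.06]
  shift in target axes mm [ -0.2   0.7 126.9] world d [ 1.000e-01 -7.000e-01 -1.269e+02]
t 44.65 [ 0.66   -0.0193  0.1871] jaw -61.9 q6 0.94 w 0.704 F [-0.7  0.7 -0.1] n 5
[[-0.0388,-0.0085,-0.0026,0,0,0.053,0.06],[-0.0392,-0.0064,-0.0026,0,0,0.053,0.06],[-0.0394,-0.0044,-0.0026,0,0,0.053,0.06],[-0.0396,-0.0023,-0.0026,0,0,0.053,0.06],[-0.0397,-0.0002,-0.0026,0,0,0.053,0.06]]
```

View pics/in4.png

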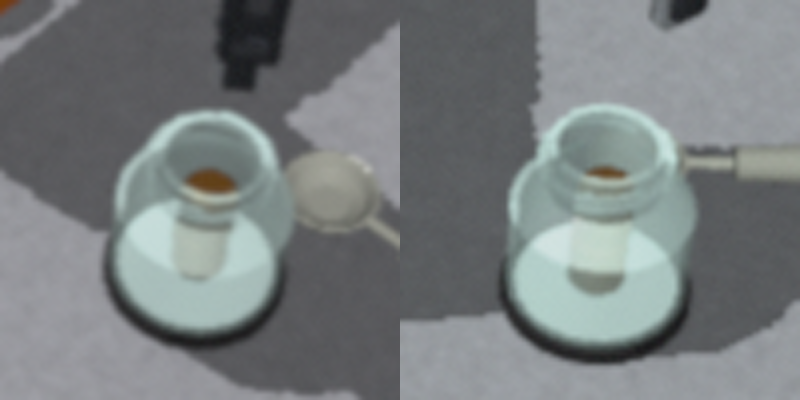

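View pics/sc4.png

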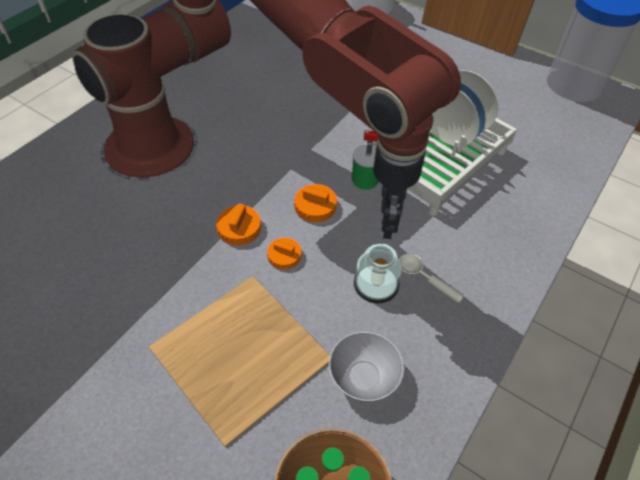

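All four lumps are in the jar and the board is clear. Next is the small lid at (285,253), so a wrist look above it.

step_arm --pt "-0.039 -0.0085 -0.002 0 0 0.053 0.06" --pt "-0.039 -0.0065 -0.002 0 0 0.053 0.06" --pt "-0.039 -0.0045 -0.002 0 0 0.053 0.06" --pt "-0.04 -0.0023 -0.002 0 0 0.053 0.06" --pt "-0.04 0 -0.002 0 0 0.053 0.06" --pt "0 0 0 0 0 0 0.06" --pt "0 0 0 0 0 0 0.06" --pt "0 0 0 0 0 0 0.06"

```text
time: 45.45
tool_pos: [0.4702, -0.073, 0.1992]
tool_rot: [-0.0, 0.994, 0.112, 0.0]
contact_force: [0.1, 0.2, -0.5]
gripper_width: 0.7
```

```bash
cat > lid.py <<'E'
from held import *
Rt,t=toolframe();c=camera_info("wrist");p,d=grab_frame("wrist");save(sys.argv[1],p)
h=cv2.cvtColor(p,cv2.COLOR_RGB2HSV)
x0,y0,zt=map(float,sys.argv[2:5])
P,u,v=cloud(("w",c),d,(h[...,1]>150)&(h[...,0]<22))
near=np.hypot(P[:,0]-x0,P[:,1]-y0)<.05
k=near&(abs(P[:,2]-zt)<.006)
print("tcp",np.round(t,4),"bar n",k.sum(),"z",np.median(P[k,2]))
m=np.zeros(d.shape,np.uint8);m[v[k],u[k]]=255;m=cv2.morphologyEx(m,cv2.MORPH_OPEN,np.ones((3,3)))
n,l,st,_=cv2.connectedComponentsWithStats(m);i=1+st[1:,4].argmax()
z=np.median(d[l==i]);q=np.argwhere(l==i)[:,::-1]
T=np.array([ray(c,x,zt)for x in q])[:,:2]
r=cv2.minAreaRect((T*1e4).astype(np.float32))
w=np.linalg.svd(T-T.mean(0))[2][0]
print("bar mean",np.round(T.mean(0),4),"rect",np.array(r[0])/1e4,np.array(r[1])/10,r[2],"pca",np.degrees(np.arctan2(w[1],w[0])),"tool off",Rt.T[:2,:2]@(np.array(r[0])/1e4-t[:2])*1000)
k=near&(abs(P[:,2]-(zt-.02))<.005);
print("plate z",np.median(P[k,2]))
x,z,T,fr=fit(c,np.where((h[...,1]>150)&(h[...,0]<22),d,0),zt-.02,[x0,y0],.035,tol=.005,rmax=.045,free=True)
print("plate circle",x,fr)
plan([x0,y0,.05],r[2])
E
python3 lid.py lid1 .469 -.073 .0385
```

```text
tcp [ 0.4702 -0.073   0.1992] bar n 822 z 0.0380642930425881
bar mean [ 0.4696 -0.0718] rect [ 0.46907637 -0.07174904] [42.88491516 13.65035095] 13.199254989624023 pca -167.07284390237382 tool off [-0.79116535 -1.47509547]
plate z 0.018421646190753094
plate circle [ 0.46879571 -0.07198375  0.03476653] 0.9780701754385965
t 45.50 tcp [ 0.4704 -0.073   0.1992] jaw -77.1 tilt 0.01 shift mm [ -1.3  -0.3 149.2] rv [-0.     0.     1.566] q6 1.03 w 0.706 F [ 0.7 -0.1 -0.2] T [-0.07  0.03  0.01]
  shift in target axes mm [ -0.3   1.3 149.2] world d [  -1.4   -0.  -149.2]
```

View pics/lid1.png

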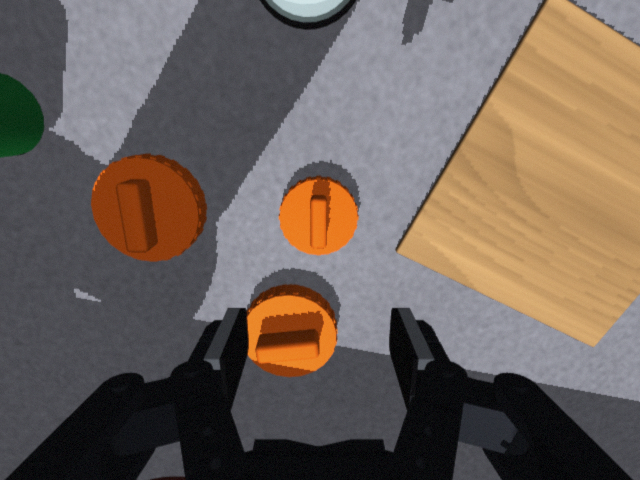

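step_arm --pt "-0.001 -0.0007 0.04 0 0 0 0.045" --pt "-0.001 -0.0007 0.04 0 0 0 0.045" --pt "0 0 0.03 0 0 0 0.045" --pt "0 0 0 0 0 0 0.045" --pt "0 0 0 0 0 0 0.045"

```text
time: 46.0
tool_pos: [0.4679, -0.072, 0.0894]
tool_rot: [-0.0, 0.994, 0.113, -0.001]
contact_force: [0.7, 0.1, -0.2]
gripper_width: 0.526
```

```bash
python3 lid.py lid2 .469 -.073 .0385
```

```text
tcp [ 0.4679 -0.072   0.0894] bar n 1739 z 0.038066910284841216
bar mean [ 0.4703 -0.0716] rect [ 0.46975288 -0.07183438] [43.88604736 13.41584167] 12.36666202545166 pca -167.5369130298676 tool off [1.88215653 0.28316683]
plate z 0.01839741067830436
plate circle [ 0.46881849 -0.07188381  0.03485817] 0.9611940298507463
t 46.05 tcp [ 0.4689 -0.0724  0.0909] jaw -77.1 tilt 0.12 shift mm [-0.1  0.6 40.9] rv [ 2.000e-03 -1.000e-03 -1.561e+00] q6 1.04 w 0.530 F [ 0.4 -0.7  0.8] T [-0.01  0.03  0.03]
  shift in target axes mm [-0.6 -0.  40.9] world d [  0.1  -0.6 -40.9]
```

View pics/lid2.png

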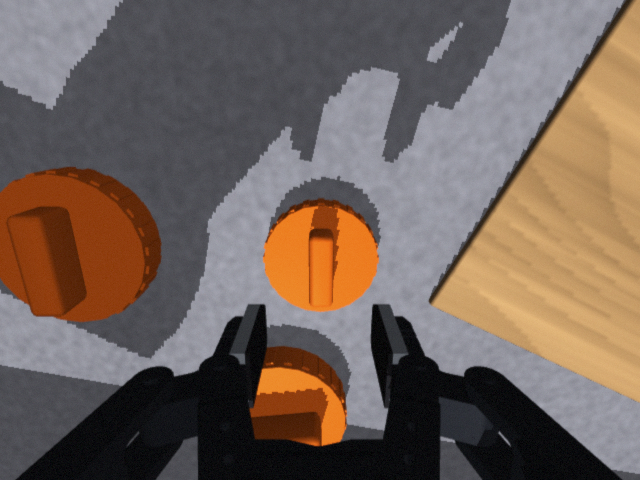

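step_arm --pt "0 0 0.02 0 0 0 0.045" --pt "0 0 0.01 0 0 0 0.045" --pt "0 0 0 0 0 0 0.045" --pt "0 0 0 0 0 0 0.045" --pt "0 0 0 0 0 0 0.045"

```text
time: 46.55
tool_pos: [0.4682, -0.0725, 0.0606]
tool_rot: [0.0, 0.994, 0.112, 0.001]
contact_force: [-0.1, 0.6, -0.5]
gripper_width: 0.529
```

```bash
python3 lid.py lid3 .469 -.073 .0385;  python3 -c "
from h import *
plan([.4675,-.0721,.0215],-77)"
```

```text
tcp [ 0.4682 -0.0725  0.0606] bar n 2274 z 0.038061619916456804
bar mean [ 0.4706 -0.0715] rect [ 0.4699377  -0.07163607] [44.38008118 13.63292999] 12.359552383422852 pca -167.13600170419585 tool off [ 1.8410906 -0.4229065]
plate z 0.018385829601312423
plate circle [ 0.46885267 -0.07185654  0.03491975] 0.9201030927835051
t 46.60 tcp [ 0.4681 -0.0724  0.0605] jaw -77.1 tilt 0.11 shift mm [ 0.7  0.7 10.5] rv [ 2.000e-03 -1.000e-03 -1.562e+00] q6 1.04 w 0.528 F [-0.6  0.5 -0.4] T [ 0.01 -0.03 -0.  ]
  shift in target axes mm [-0.8  0.7 10.5] world d [  0.9  -0.6 -10.5]
t 46.60 tcp [ 0.4681 -0.0724  0.0605] jaw -77.1 tilt 0.11 shift mm [-0.6 -0.5 39. ] rv [ 0.001 -0.002 -0.002] q6 1.04 w 0.528 F [-0.6  0.5 -0.4] T [ 0.01 -0.03 -0.  ]
  shift in target axes mm [-0.6 -0.5 39. ] world d [ -0.6   0.3 -39. ]
```

step_arm --pt "-0.0003 -0.0007 0.02 0 0 0 0.045" --pt "0 0 0.013 0 0 0 0.045" --pt "0 0 0.005 0 0 0 0.045" --pt "0 0 0 0 0 0 0.045" --pt "0 0 0 0 0 0 0" --pt "0 0 0 0 0 0 0" --pt "0 0 0 0 0 0 0" --pt "0 0 0 0 0 0 0"

```text
time: 47.4
tool_pos: [0.4678, -0.0718, 0.0223]
tool_rot: [0.0, 0.994, 0.112, 0.001]
contact_force: [0.1, -0.8, 3.7]
gripper_width: 0.147
```

step_arm --pt "0 0 0 0 0 0 0" --pt "0 0 -0.02 0 0 0 0" --pt "0 0 -0.03 0 0 0 0" --pt "0 0 -0.04 0 0 0 0" --pt "0 0 -0.03 0 0 0 0" --pt "0 0 0 0 0 0 0" --pt "0 0 0 0 0 0 0"

```text
time: 48.1
tool_pos: [0.4668, -0.0715, 0.1412]
tool_rot: [0.0, 0.994, 0.112, 0.0]
contact_force: [-0.4, 0.7, -1.4]
gripper_width: 0.145
```

```bash
python3 -c "
from h import *
p,d=grab_frame('wrist');save('lid4',p)
rows([.660,-.0198,.16],-77,0)"
```

```text
t 48.15 [ 0.466  -0.0713  0.1399] jaw -77.1 q6 1.04 w 0.148 F [-0.3 -0.1 -1.7] n 5
[[0.0401,-0.0014,-0.004,0,0,-0.0,0],[0.0401,-0.0014,-0.004,0,0,-0.0,0],[0.0401,-0.0013,-0.004,0,0,-0.0,0],[0.0401,-0.0013,-0.004,0,0,-0.0,0],[0.0401,-0.0013,-0.004,0,0,-0.0,0]]
```

View pics/lid4.png

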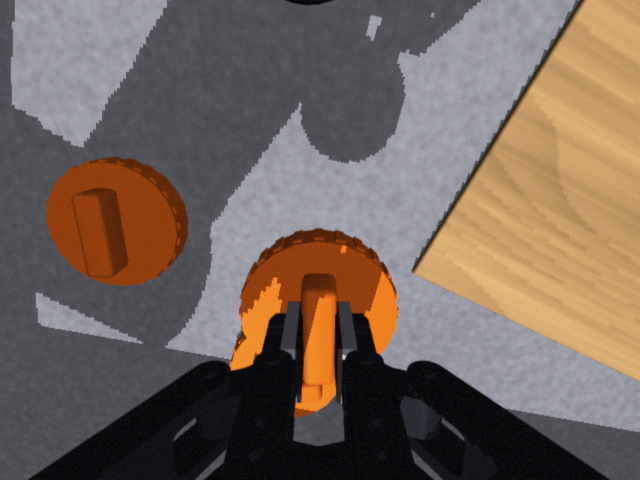

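```bash
python3 -c "
from h import *
rows([.570,-.041,.16],-77,0)"
```

```text
t 48.15 [ 0.466  -0.0713  0.1399] jaw -77.1 q6 1.04 w 0.148 F [-0.3 -0.1 -1.7] n 3
[[0.0361,-0.0021,-0.0067,0,0,-0.001,0],[0.0361,-0.0021,-0.0067,0,0,-0.001,0],[0.0361,-0.0021,-0.0067,0,0,-0.001,0]]
```

step_arm --pt "0.03 -0.002 -0.006 0 0 0 0" --pt "0.036 -0.002 -0.006 0 0 0 0" --pt "0.036 -0.002 -0.006 0 0 0 0" --pt "0.006 0 0 0 0 0 0" --pt "0 0 0 0 0 0 0" --pt "0 0 0 0 0 0 0" --pt "0 0 0 0 0 0 0" --pt "0 0 0 0 0 0 0"

```text
time: 48.95
tool_pos: [0.5698, -0.0419, 0.1588]
tool_rot: [-0.0, 0.994, 0.112, -0.0]
contact_force: [0.4, -0.4, -0.8]
gripper_width: 0.148
```

```bash
cat > lidheld.py <<'E'
from held import *
Rt,t=toolframe();c=camera_info("wrist");p,d=grab_frame("wrist");save(sys.argv[1],p)
h=cv2.cvtColor(p,cv2.COLOR_RGB2HSV);o=(h[...,1]>140)&(h[...,0]<22)
x,z,T,fr=fit(c,np.where(o,d,0),t[2]-.0035,t[:2],.0348,tol=.004,rmax=.042,vmax=330)
print("tcp",np.round(t,4),"plate circle",np.round(x,4),"z rel tcp",z-t[2],"frac",fr,"tool off",np.round(Rt.T[:2,:2]@(x-t[:2])*1000,2))
P,u,v=cloud(("w",c),d,o);k=(np.hypot(P[:,0]-t[0],P[:,1]-t[1])<.033)&(abs(P[:,2]-t[2]+.0035)<.004)
A=np.c_[P[k,:2]-t[:2],np.ones(k.sum())];w=np.linalg.lstsq(A,P[k,2],rcond=None)[0];print("tilt slope deg (world x,y)",np.degrees(w[:2]),k.sum())
E
python3 rim.py rim2; python3 lidheld.py lh1;python3 rim.py rim3; python3 lidheld.py lh2
```

```text
tcp [ 0.56979208 -0.04186119  0.1588051 ]
n 2913 z 0.0977943375236382
rim band [ 0.6598 -0.0197] circ (array([ 0.6598774 , -0.01968338]), np.float64(0.024520141220899416)) tool off [92.71294039 -1.61576301]
tcp [ 0.5701 -0.0419  0.1591] plate circle [ 0.5712 -0.0404] z rel tcp -0.0040118796525365485 frac 0.541747572815534 tool off [ 1.46 -1.19]
tilt slope deg (world x,y) [-0.03116918 -0.01209685] 7462
tcp [ 0.57025971 -0.04185845  0.15927459]
n 2896 z 0.09782163230306117
rim band [ 0.6598 -0.0197] circ (array([ 0.65986343, -0.01970446]), np.float64(0.024530878503950894)) tool off [92.26022458 -1.69934082]
tcp [ 0.5704 -0.0418  0.1594] plate circle [ 0.5717 -0.0403] z rel tcp -0.003971687310222155 frac 0.550098231827112 tool off [ 1.52 -1.18]
tilt slope deg (world x,y) [2.53093906e-03 3.57861546e-05] 7429
```

View pics/rim3.png

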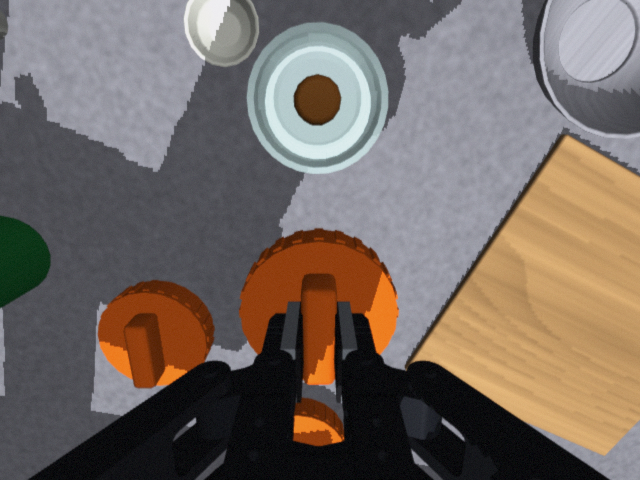

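```bash
cat > lidfix.py <<'E'
from held import *
s=state();t=s["tool_pos"];Rt,_=toolframe()
print("tcp",np.round(t,4))
for n in ["scene","side"]:
    c=camera_info(n);p,d=grab_frame(n);h=cv2.cvtColor(p,cv2.COLOR_RGB2HSV);o=(h[...,1]>140)&(h[...,0]<22)
    P,u,v=cloud((n,c),d,o);zt=t[2]-.0035
    k=(np.hypot(P[:,0]-t[0],P[:,1]-t[1])<.05)&(abs(P[:,2]-zt)<.006)
    m=np.zeros(d.shape,np.uint8);m[v[k],u[k]]=255
    cs=cv2.findContours(m,cv2.RETR_EXTERNAL,cv2.CHAIN_APPROX_NONE)[0];cc=np.vstack(cs)[:,0]
    T=np.array([ray(c,x,zt)for x in cc])[:,:2]
    f=lambda q:np.hypot(T[:,0]-q[0],T[:,1]-q[1])-.035
    r=least_squares(f,t[:2],loss="cauchy",f_scale=.0005)
    print(n,k.sum(),np.round(r.x,4),"minus tcp mm",np.round((r.x-t[:2])*1000,2),"inl",(abs(r.fun)<.001).mean())
E
python3 lidfix.py; python3 -c "
from h import *
rows([.681,-.109,.159],13,0)"
```

```text
tcp [ 0.5706 -0.0418  0.1595]
scene 579 [ 0.5721 -0.0449] minus tcp mm [ 1.56 -3.1 ] inl 0.43902439024390244
side 650 [ 0.5699 -0.0461] minus tcp mm [-0.65 -4.34] inl 0.43884892086330934
t 49.25 [ 0.5708 -0.0417  0.1595] jaw -77.1 q6 1.14 w 0.149 F [-0.4  0.6 -0.9] n 12
[[0.0077,0.0075,0.0,0,0,0.131,0],[0.0086,0.0064,0.0,0,0,0.131,0],[0.0094,0.0053,0.0,0,0,0.131,0],[0.01,0.004,0.0,0,0,0.131,0],[0.0104,0.0027,0.0,0,0,0.131,0],[0.0107,0.0013,0.0,0,0,0.131,0],[0.0108,-0.0001,0.0,0,0,0.131,0],[0.0107,-0.0015,0.0,0,0,0.131,0]]
[[0.0104,-0.0029,0.0,0,0,0.131,0],[0.0099,-0.0042,0.0,0,0,0.131,0],[0.0093,-0.0055,0.0,0,0,0.131,0],[0.0085,-0.0066,0.0,0,0,0.131,0]]
```

```bash
python3 -c "
from h import *
rows([.681,-.109,.159],13,0,half=False)"
```

```text
t 49.25 [ 0.5708 -0.0417  0.1595] jaw -77.1 q6 1.14 w 0.149 F [-0.4  0.6 -0.9] n 12
[[0.0077,0.0075,0.0,0,0,-0.131,0],[0.0067,0.0085,0.0,0,0,-0.131,0],[0.0055,0.0093,0.0,0,0,-0.131,0],[0.0042,0.0099,0.0,0,0,-0.131,0],[0.0029,0.0104,0.0,0,0,-0.131,0],[0.0015,0.0107,0.0,0,0,-0.131,0],[0.0001,0.0108,0.0,0,0,-0.131,0],[-0.0013,0.0107,0.0,0,0,-0.131,0]]
[[-0.0027,0.0104,0.0,0,0,-0.131,0],[-0.004,0.01,0.0,0,0,-0.131,0],[-0.0053,0.0094,0.0,0,0,-0.131,0],[-0.0065,0.0086,0.0,0,0,-0.131,0]]
```

step_arm --pt "0.0077 0.0075 0 0 0 -0.131 0" --pt "0.0067 0.0085 0 0 0 -0.131 0" --pt "0.0055 0.0093 0 0 0 -0.131 0" --pt "0.0042 0.0099 0 0 0 -0.131 0" --pt "0.0029 0.0104 0 0 0 -0.131 0" --pt "0.0015 0.0107 0 0 0 -0.131 0" --pt "0 0.0108 0 0 0 -0.131 0" --pt "-0.0013 0.0107 0 0 0 -0.131 0"

```text
time: 50.05
tool_pos: [0.6447, -0.0871, 0.1593]
tool_rot: [-0.0, 0.803, 0.596, -0.0]
contact_force: [-0.1, 0.1, -1.4]
gripper_width: 0.146
```

step_arm --pt "-0.0027 0.0104 0 0 0 -0.131 0" --pt "-0.004 0.01 0 0 0 -0.131 0" --pt "-0.0053 0.0094 0 0 0 -0.131 0" --pt "-0.0065 0.0086 0 0 0 -0.131 0" --pt "0 0 0 0 0 0 0" --pt "0 0 0 0 0 0 0" --pt "0 0 0 0 0 0 0" --pt "0 0 0 0 0 0 0"

```text
time: 50.85
tool_pos: [0.6808, -0.109, 0.1593]
tool_rot: [-0.0, 0.623, 0.782, -0.0]
contact_force: [0.1, 0.2, -0.8]
gripper_width: 0.147
```

```bash
python3 rim.py rim4; python3 lidheld.py lh3;python3 rim.py rim5;  python3 lidfix.py
```

```text
tcp [ 0.68076263 -0.10900381  0.15931461]
n 2876 z 0.09780329688049307
rim band [ 0.6601 -0.0198] circ (array([ 0.6601454 , -0.01975925]), np.float64(0.024528192260866475)) tool off [91.60555962 -0.19964854]
tcp [ 0.6808 -0.109   0.1593] plate circle [ 0.6807 -0.1069] z rel tcp -0.003961521747006508 frac 0.5610236220472441 tool off [2.06 0.41]
tilt slope deg (world x,y) [-0.00291569 -0.02029606] 7319
tcp [ 0.6808623  -0.10909626  0.15938614]
n 2869 z 0.0977613673535298
rim band [ 0.6601 -0.0198] circ (array([ 0.6601071, -0.0198102]), np.float64(0.02451967675492646)) tool off [91.71903571 -0.25873442]
tcp [ 0.6809 -0.1091  0.1594]
scene 682 [ 0.6815 -0.1122] minus tcp mm [ 0.62 -3.03] inl 0.38028169014084506
side 756 [ 0.6796 -0.1141] minus tcp mm [-1.27 -4.94] inl 0.4744525547445255
```

step_arm --pt "0.02 0 0 0 0 0 0" --pt "0.036 0 0 0 0 0 0" --pt "0.03 0 0 0 0 0 0" --pt "0.006 0 0 0 0 0 0" --pt "0 0 0.015 0 0 0 0" --pt "0 0 0 0 0 0 0" --pt "0 0 0 0 0 0 0" --pt "0 0 0 0 0 0 0"

```text
time: 51.9
tool_pos: [0.6606, -0.0207, 0.144]
tool_rot: [-0.0, 0.623, 0.782, -0.0]
contact_force: [-1.1, -0.1, 0.2]
gripper_width: 0.145
```

```bash
python3 two.py lidh .66 -.02 .12; python3 lidfix.py; python3 -c "
from h import *
plan([.66,-.0201,.12],13)"
```

```text
t 52.00 tcp [ 0.6608 -0.0205  0.1446] jaw 12.9 tilt 0.03 shift mm [ 0.7 -0.7 24.6] rv [ 1.000e-03 -0.000e+00  1.307e+00] q6 -0.37 w 0.150 F [ 0.8  0.9 -1. ] T [ 0.04 -0.01  0.06]
  shift in target axes mm [-0.5 -0.8 24.6] world d [ -0.8   0.5 -24.6]
tcp [ 0.6608 -0.0205  0.1446]
scene 587 [ 0.6627 -0.0236] minus tcp mm [ 1.83 -3.11] inl 0.373134328358209
side 619 [ 0.6594 -0.0263] minus tcp mm [-1.39 -5.85] inl 0.3865546218487395
t 52.10 tcp [ 0.6608 -0.0202  0.1446] jaw 12.9 tilt 0.03 shift mm [ 0.3 -0.7 24.6] rv [ 0.001  0.    -0.002] q6 -0.37 w 0.141 F [ 0.3  0.4 -1.2] T [-0.05  0.01  0.03]
  shift in target axes mm [ 0.3 -0.7 24.6] world d [ -0.8   0.1 -24.6]
```

View pics/lidh.png

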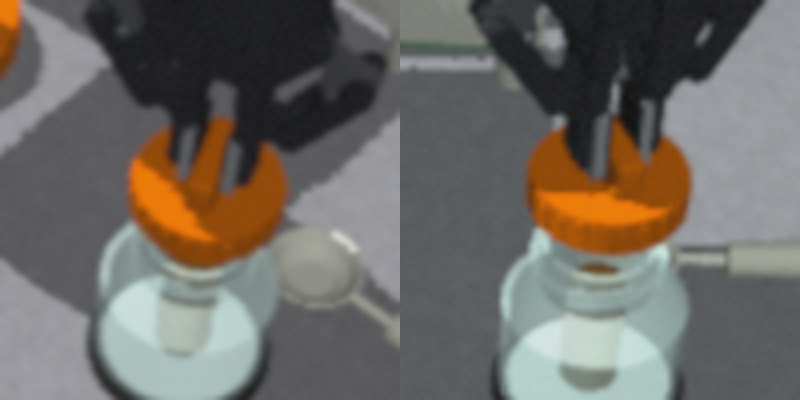

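step_arm --pt "0.0002 -0.0007 0.012 0 0 0 0" --pt "0 0 0.009 0 0 0 0" --pt "0 0 0.002 0 0 0 0" --pt "0 0 0.002 0 0 0 0" --pt "0 0 0 0 0 0 0" --pt "0 0 0 0 0 0 0"

```text
time: 52.7
tool_pos: [0.66, -0.0196, 0.1196]
tool_rot: [0.0, 0.623, 0.782, 0.0]
contact_force: [0.5, 0.8, -0.3]
gripper_width: 0.147
```

step_arm --pt "0 0 0.0015 0 0 0 0" --pt "0 0 0.0015 0 0 0 0" --pt "0 0 0 0 0 0 0" --pt "0 0 0 0 0 0 0"

```text
time: 53.1
tool_pos: [0.6597, -0.0196, 0.1163]
tool_rot: [-0.0, 0.623, 0.782, -0.0]
contact_force: [-0.3, 0.2, -1.3]
gripper_width: 0.149
```

step_arm --pt "0 0 0.0015 0 0 0 0" --pt "0 0 0.0015 0 0 0 0" --pt "0 0 0 0 0 0 0" --pt "0 0 0 0 0 0 0"

```text
time: 53.5
tool_pos: [0.6601, -0.0197, 0.1152]
tool_rot: [0.0, 0.623, 0.782, 0.0]
contact_force: [-3.7, 0.6, 5.6]
gripper_width: 0.147
```

step_arm --pt "0 0 0 0 0 -0.07 0" --pt "0 0 0 0 0 -0.07 0" --pt "0 0 0 0 0 0 0"

```text
time: 53.8
tool_pos: [0.6608, -0.0199, 0.1157]
tool_rot: [0.001, 0.566, 0.824, 0.001]
contact_force: [-0.3, -0.2, 5.9]
gripper_width: 0.146
```

step_arm --pt "0 0 0 0 0 -0.07 0" --pt "0 0 0 0 0 -0.07 0" --pt "0 0 0 0 0 0 0"

```text
time: 54.1
tool_pos: [0.6607, -0.0193, 0.1156]
tool_rot: [0.001, 0.507, 0.862, 0.001]
contact_force: [-1.9, 2.0, 6.4]
gripper_width: 0.147
```

step_arm --pt "0 0 0 0 0 -0.07 0" --pt "0 0 0 0 0 -0.07 0" --pt "0 0 0 0 0 0 0"

```text
time: 54.4
tool_pos: [0.6597, -0.0196, 0.1133]
tool_rot: [0.0, 0.446, 0.895, -0.0]
contact_force: [0.8, -0.0, -0.9]
gripper_width: 0.144
```

step_arm --pt "0 0 0 0 0 -0.07 0" --pt "0 0 0 0 0 -0.07 0" --pt "0 0 0 0 0 0 0"

```text
time: 54.7
tool_pos: [0.6597, -0.0196, 0.1131]
tool_rot: [-0.0, 0.383, 0.924, -0.0]
contact_force: [-0.4, -1.1, -0.2]
gripper_width: 0.149
```

```bash
python3 two.py lidt1 .66 -.02 .10; python3 lidheld.py lh4
```

```text
t 54.80 tcp [ 0.6597 -0.0197  0.1132] jaw 44.9 tilt 0.01 shift mm [-0.5 -0.  13.2] rv [-0.    -0.    -1.276] q6 -0.93 w 0.141 F [ 0.4 -0.1 -1.1] T [0.03 0.06 0.01]
  shift in target axes mm [-0.1 -0.4 13.2] world d [  0.3  -0.3 -13.2]
tcp [ 0.6597 -0.0197  0.1132] plate circle [ 0.6593 -0.0179] z rel tcp -0.003985876683467324 frac 0.5642023346303502 tool off [1.48 0.99]
tilt slope deg (world x,y) [-0.05560352 -0.04025877] 7462
```

View pics/lidt1.png

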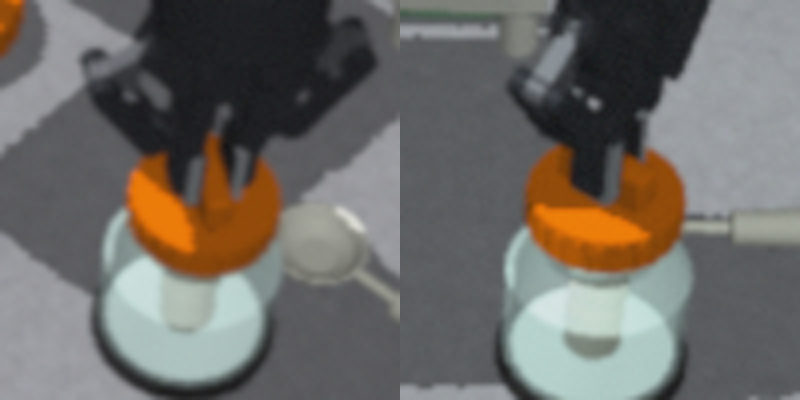

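The force fell off between 16° and 24° of anticlockwise turn, so the lugs are past the ridge starts. I'll lower until contact.

step_arm --pt "0 0 0.0015 0 0 0 0" --pt "0 0 0.0015 0 0 0 0" --pt "0 0 0 0 0 0 0"

```text
time: 55.15
tool_pos: [0.6599, -0.0197, 0.1114]
tool_rot: [0.0, 0.383, 0.924, -0.0]
contact_force: [-3.0, 1.2, 4.7]
gripper_width: 0.148
```

step_arm --pt "0 0 0.001 0 0 0 0" --pt "0 0 0 0 0 0 0"

```text
time: 55.35
tool_pos: [0.66, -0.0197, 0.1113]
tool_rot: [0.0, 0.383, 0.924, -0.0]
contact_force: [-4.8, 0.8, 8.4]
gripper_width: 0.144
```

step_arm --pt "0 0 0.0003 0 0 0.1 0" --pt "0 0 0.0004 0 0 0.1 0" --pt "0 0 0.0004 0 0 0.1 0" --pt "0 0 0.0004 0 0 0.1 0" --pt "0 0 0 0 0 0 0"

```text
time: 55.85
tool_pos: [0.6609, -0.0204, 0.1098]
tool_rot: [0.002, 0.559, 0.829, 0.0]
contact_force: [-0.3, -1.7, 5.1]
gripper_width: 0.144
```

```bash
python3 -c "
from h import *
plan([.66,-.0201,.1055],13)"
```

```text
t 55.85 tcp [ 0.6609 -0.0204  0.1098] jaw 22.0 tilt 0.19 shift mm [ 0.6 -0.8  4.3] rv [0.002 0.002 0.157] q6 -0.53 w 0.144 F [-0.3 -1.7  5.1] T [-0.25  0.33 -0.1 ]
  shift in target axes mm [ 0.5 -0.8  4.3] world d [-0.9  0.3 -4.3]
```

In thread: 6 mm lower than at the first rest at the same angle. Screwing on.

step_arm --pt "0 0 0.0004 0 0 0.1 0" --pt "0 0 0.0004 0 0 0.1 0" --pt "0 0 0.0004 0 0 0.1 0" --pt "0 0 0.0004 0 0 0.1 0" --pt "0 0 0.0004 0 0 0.1 0" --pt "0 0 0 0 0 0 0"

```text
time: 56.45
tool_pos: [0.6611, -0.0203, 0.1079]
tool_rot: [0.002, 0.747, 0.665, 0.001]
contact_force: [-1.2, -0.9, 5.8]
gripper_width: 0.144
```

```bash
python3 -c "
from h import *
plan([.66,-.0201,.1055],-50)"
```

```text
t 56.45 tcp [ 0.6611 -0.0203  0.1079] jaw -6.7 tilt 0.21 shift mm [ 0.1 -1.1  2.4] rv [ 0.004 -0.     0.756] q6 -0.03 w 0.144 F [-1.2 -0.9  5.8] T [-0.21  0.25 -0.13]
  shift in target axes mm [-0.7 -0.9  2.4] world d [-1.1  0.2 -2.4]
```

step_arm --pt "0 0 0.0004 0 0 0.1 0" --pt "0 0 0.0004 0 0 0.1 0" --pt "0 0 0.0004 0 0 0.1 0" --pt "0 0 0.0004 0 0 0.1 0" --pt "0 0 0 0 0 0 0"

```text
time: 56.95
tool_pos: [0.661, -0.0204, 0.1063]
tool_rot: [0.001, 0.864, 0.503, 0.001]
contact_force: [-1.5, -1.4, 7.1]
gripper_width: 0.147
```

```bash
python3 -c "
from h import *
plan([.66,-.0201,.1055],-50)"
```

```text
t 56.95 tcp [ 0.661  -0.0204  0.1063] jaw -29.6 tilt 0.20 shift mm [-0.2 -1.1  0.8] rv [ 0.003 -0.001  0.356] q6 0.37 w 0.147 F [-1.5 -1.4  7.1] T [-0.31  0.26 -0.18]
  shift in target axes mm [-0.6 -0.9  0.8] world d [-1.   0.3 -0.8]
```

step_arm --pt "0 0 0.0003 0 0 0.08 0" --pt "0 0 0.0003 0 0 0.08 0" --pt "0 0 0 0 0 0 0"

```text
time: 57.25
tool_pos: [0.6611, -0.0204, 0.1059]
tool_rot: [0.001, 0.902, 0.433, 0.001]
contact_force: [-1.6, -0.6, 5.7]
gripper_width: 0.146
```

```bash
python3 -c "
from h import *
plan([.66,-.0201,.1055],-50)"
```

```text
t 57.25 tcp [ 0.6611 -0.0204  0.1059] jaw -38.7 tilt 0.20 shift mm [-0.5 -1.   0.3] rv [ 0.003 -0.001  0.197] q6 0.53 w 0.146 F [-1.6 -0.6  5.7] T [-0.17  0.31 -0.06]
  shift in target axes mm [-0.6 -0.9  0.4] world d [-1.1  0.3 -0.4]
```

step_arm --pt "0 0 0.0002 0 0 0.07 0" --pt "0 0 0 0 0 0.07 0" --pt "0 0 0 0 0 0 0"

```text
time: 57.55
tool_pos: [0.6611, -0.0203, 0.1059]
tool_rot: [0.001, 0.93, 0.369, 0.001]
contact_force: [-1.7, -0.7, 7.1]
gripper_width: 0.151
```

```bash
python3 -c "
from h import *
plan([.66,-.0201,.1055],-50)"
```

```text
t 57.55 tcp [ 0.6611 -0.0203  0.1059] jaw -46.7 tilt 0.21 shift mm [-0.7 -0.9  0.4] rv [ 0.003 -0.002  0.057] q6 0.67 w 0.151 F [-1.7 -0.7  7.1] T [-0.14  0.27 -0.14]
  shift in target axes mm [-0.7 -0.9  0.4] world d [-1.1  0.2 -0.4]
```

step_arm --pt "0 0 0 0 0 0.06 0" --pt "0 0 0 0 0 0.06 0" --pt "0 0 0 0 0 0 0"

```text
time: 57.85
tool_pos: [0.6609, -0.0204, 0.1058]
tool_rot: [0.001, 0.95, 0.313, 0.001]
contact_force: [-1.5, -1.7, 7.5]
gripper_width: 0.148
```

```bash
python3 -c "
from h import *
plan([.66,-.0201,.1055],-50)"; python3 lidheld.py lh5; python3 two.py lidt2 .66 -.02 .10
```

```text
t 57.85 tcp [ 0.6609 -0.0204  0.1058] jaw -53.6 tilt 0.19 shift mm [-0.6 -0.8  0.3] rv [ 0.003 -0.001 -0.062] q6 0.79 w 0.148 F [-1.5 -1.7  7.5] T [-0.21  0.45  0.08]
  shift in target axes mm [-0.5 -0.8  0.3] world d [-0.9  0.3 -0.3]
tcp [ 0.6609 -0.0204  0.1058] plate circle [ 0.6619 -0.0186] z rel tcp -0.003964889901967514 frac 0.5364891518737672 tool off [ 1.8  -0.84]
tilt slope deg (world x,y) [ 0.08316407 -0.05905777] 7332
t 58.00 tcp [ 0.6609 -0.0204  0.1058] jaw -53.5 tilt 0.19 shift mm [-0.5 -0.9  5.8] rv [ 0.003 -0.002  0.148] q6 0.79 w 0.145 F [-2.6 -0.7  7.5] T [-0.18  0.48  0.03]
  shift in target axes mm [-0.6 -0.8  5.8] world d [-0.9  0.4 -5.8]
```

View pics/lidt2.png

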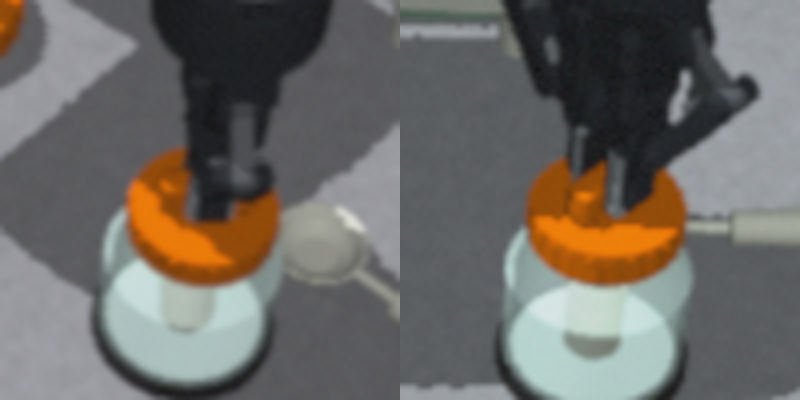

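View pics/lh5.png

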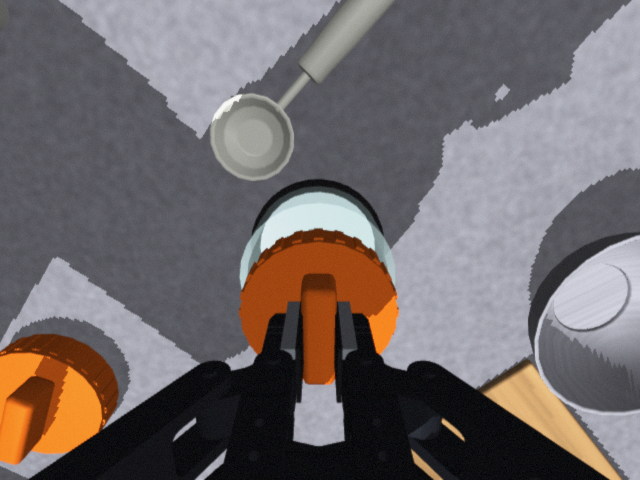

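step_arm --pt "0 0 0 0 0 0.06 0" --pt "0 0 0 0 0 0.06 0" --pt "0 0 0 0 0 0 0"

```text
time: 58.3
tool_pos: [0.6607, -0.0206, 0.1058]
tool_rot: [0.002, 0.966, 0.257, 0.001]
contact_force: [-2.4, -2.1, 7.6]
gripper_width: 0.145
```

```bash
python3 -c "
from h import *
plan([.66,-.0201,.1055],-50)"
```

```text
t 58.30 tcp [ 0.6607 -0.0206  0.1058] jaw -60.2 tilt 0.21 shift mm [-0.4 -0.8  0.3] rv [ 0.004 -0.    -0.178] q6 0.91 w 0.145 F [-2.4 -2.1  7.6] T [-0.31  0.56  1.36]
  shift in target axes mm [-0.3 -0.8  0.3] world d [-0.7  0.5 -0.3]
```

step_arm --pt "0 0 0 0 0 0.05 0" --pt "0 0 0 0 0 0.05 0" --pt "0 0 0 0 0 0 0"

```text
time: 58.6
tool_pos: [0.6607, -0.0207, 0.1058]
tool_rot: [0.002, 0.978, 0.21, 0.001]
contact_force: [-3.1, -2.7, 7.5]
gripper_width: 0.148
```

```bash
python3 lidheld.py lh6; python3 -c "
from h import *
plan([.66,-.0201,.1055],-50)"
```

```text
tcp [ 0.6607 -0.0207  0.1058] plate circle [ 0.6621 -0.019 ] z rel tcp -0.0040398549396145345 frac 0.5618860510805501 tool off [ 1.9  -0.98]
tilt slope deg (world x,y) [ 0.10455915 -0.07405668] 7417
t 58.65 tcp [ 0.6608 -0.0207  0.1058] jaw -65.8 tilt 0.25 shift mm [-0.5 -0.8  0.3] rv [ 0.004  0.    -0.275] q6 1.01 w 0.147 F [-2.8 -2.5  8.7] T [-0.33  0.47  1.98]
  shift in target axes mm [-0.2 -0.9  0.3] world d [-0.8  0.6 -0.3]
```

Torque is rising (1.4, then 2.0 N·m) at constant height: tight home. Release and back off.

step_arm --pt "0 0 -0.0006 0 0 0 0" --pt "0 0 0 0 0 0 0.03" --pt "0 0 0 0 0 0 0.045" --pt "0 0 0 0 0 0 0.05" --pt "0 0 -0.01 0 0 0 0.05" --pt "0 0 -0.03 0 0 0 0.05" --pt "0 0 -0.04 0 0 0 0.05" --pt "0 0 -0.04 0 0 0 0.05"

```text
time: 59.45
tool_pos: [0.6593, -0.0196, 0.2253]
tool_rot: [-0.0, 0.978, 0.207, -0.001]
contact_force: [0.9, -0.1, 1.0]
gripper_width: 0.587
```

step_arm --pt "-0.04 0 -0.02 0 0 0 0.05" --pt "-0.04 0 0 0 0 0 0.05" --pt "-0.04 0 0 0 0 0 0.05" --pt "0 0 0 0 0 0 0.05" --pt "0 0 0 0 0 0 0.05" --pt "0 0 0 0 0 0 0.05"

```text
time: 60.05
tool_pos: [0.5508, -0.0681, 0.2447]
tool_rot: [0.0, 0.978, 0.207, 0.001]
contact_force: [1.1, 0.6, 0.4]
gripper_width: 0.586
```

```bash
cat > final.py <<'E'
from held import *
for n in ["scene","side","wrist"]:
    c=camera_info(n);p,d=grab_frame(n);save("fin_"+n,p)
    h=cv2.cvtColor(p,cv2.COLOR_RGB2HSV);o=(h[...,1]>140)&(h[...,0]<22)
    P,u,v=cloud((n,c),d,o);k=(np.hypot(P[:,0]-.66,P[:,1]+.02)<.034)&(P[:,2]>.09)
    z=P[k,2];hh=np.histogram(z,bins=np.arange(.09,.135,.001));print(n,k.sum(),"bar top",np.percentile(z,97),"plate",np.median(z[(z<.108)&(z>.097)]))
    kk=k&(abs(P[:,2]-.102)<.004);A=np.c_[P[kk,:2]-[.66,-.02],np.ones(kk.sum())];w=np.linalg.lstsq(A,P[kk,2],rcond=None)[0];print(" tilt deg",np.degrees(w[:2]))
print(state()["time"],state()["contact_force"])
E
python3 final.py; python3 disc.py .5 .192 .099 .034 scene,side;python3 two.py fin_jar .66 -.02 .09
```

```text
scene 828 bar top 0.12148749052859811 plate 0.10095758919280018
 tilt deg [0.00694305 0.01785801]
side 755 bar top 0.12407310911457943 plate 0.10340235149207666
 tilt deg [0.13419282 0.13563931]
wrist 8295 bar top 0.1223750593826445 plate 0.10186476771943342
 tilt deg [ 0.07149231 -0.07947794]
60.2 [-0.3840825   1.60347649  0.14752713]
scene 477 z 0.0979337068247691 centre [0.4994 0.1912 0.0327]
side 494 z 0.10042277397974003 centre [0.497  0.1923 0.0336]
t 60.40 tcp [ 0.5504 -0.068   0.2438] jaw -66.1 tilt 0.02 shift mm [119.7   0.6 153.8] rv [-0.     0.    -0.071] q6 0.90 w 0.588 F [-0.5  0.1  0.4] T [ 0.   -0.05  0.03]
  shift in target axes mm [119.3   9.1 153.8] world d [ 109.6   48.  -153.8]
```

View pics/fin_scene.png

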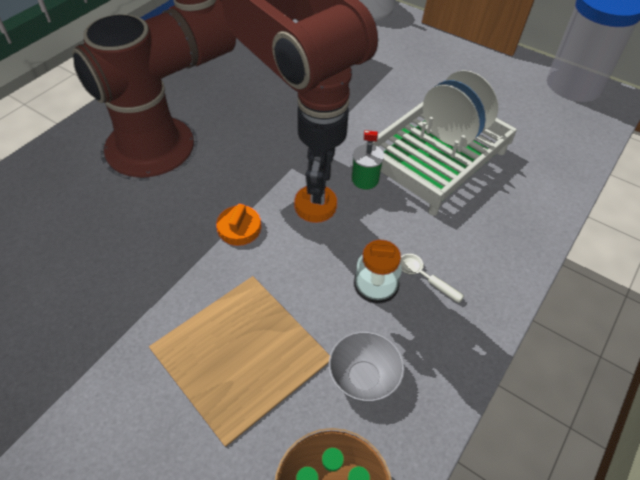

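View pics/fin_jar.png

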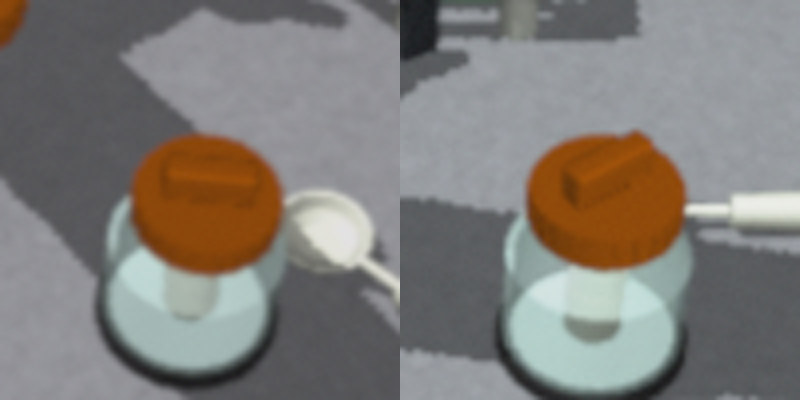

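View pics/fin_side.png

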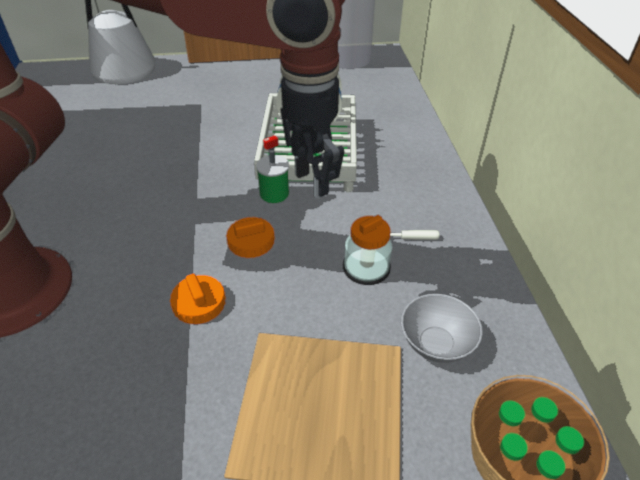

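Everything is in place: lid level with its plate at z 0.102 m (home), gauge upright in the green cup, bowl and spoon untouched. Handing in.

```bash
python3 -c "
from plant import *
print(job_done())"
```

```text
the job is handed in; nothing more can be done
None
```

I measured the jar mouth, put all four lumps in the jar, screwed the lid home and handed the job in at about 60 s; no verdict was reported.

**Gauge:** I seated it in the jar and turned the knob back about 1.18 rad, then forward to lock. The disc's brushed pattern showed the gauge body stayed still while the knob turned. After lifting, one brass tip could be seen sprung out. The gauge is upright in the green cup with the knob at its locked angle (28° world, as before). I did not read the size it holds.

**Lumps:** All four went in, one at a time. The final pictures show them stacked in the jar and the board empty; none had been knocked aside.

**Lid:** I used the smallest of the three. It dropped off the ridge starts after about 16–24° anticlockwise, then took about 110° clockwise. Torque rose to about 2 N·m with the height constant. The last check puts its plate top at 101.9 mm, where 102 mm is home, level within about 0.2°.

**Disagreements:**
- The cameras differed by up to about 4 mm on horizontal positions. I relied mainly on the wrist camera, so "centred" for the gauge is good to about 1–2 mm.
- A partial view of the cup's rim put its centre about 3 mm from the gauge's first position, so I set the gauge down about 1 mm to that side.
- The last 20° or so of the lid's turn ran without sinking, which I took to be play in the thread.

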